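# Load the ultrasonic cleaner with the T-pieces

## Task

Clean the T-piece connectors: clear the pulse oximeter off the ultrasonic cleaner's lid onto the table, take the lid off and lay it flat on the table, then pick every T-piece out of the crate of mixed connectors and put it in the cleaner's tank. When all of them are in, put the lid back so that it sits flat in place, and only then turn the timer knob clockwise as far as it goes. Leave the other connectors in the crate and do not disturb the jar, bandage roll and bowl.

Things in the scene. Friction and masses are not known exactly. Their poses are not given: they have to be found in the camera images.
- cleaner: Bench-top ultrasonic cleaner, a white and steel box 250 mm (its x) by 200 mm (its y) and 120 mm high, fixed to the table. Origin under the box, z up; the box spans x -140 to +110 mm, y -100 to +100 mm. An 80 mm wide control deck at its -x side (towards the robot) carries the timer knob; behind it is the open tank.
- tank_floor (a point): Centre of the tank's inner floor, axes as the cleaner's, 62 mm above the table. The tank is 160 mm (x) by 170 mm (y) inside and 58 mm deep; its rim is 120 mm above the table.
- lid: Loose white lid, about 0.4 kg, 176 mm (x) by 190 mm (y), plate 4 mm thick, with an 8 mm deep plug of 148 by 158 mm underneath which drops into the tank mouth with 6 mm play all round. Origin at the centre of the plate's underside (on top of the plug), z up: 120 mm above the table when seated, 8 mm when the lid lies on the table. Its axes are those of the cleaner when seated.
- lid_handle (a point): Centre of the lid's black bar handle: 35 mm above the lid's origin. The bar is 12 mm wide, 12 mm high and 70 mm long along the lid's y axis, on two thin posts; 25 mm free beneath it.
- oximeter: White fingertip pulse oximeter, a block 60 mm (its x) by 34 mm (y) by 32 mm (z), about 55 g, lying at the start on the lid beside the handle, on the side away from the robot. Origin at its centre.
- timer (a joint): Angle of the timer knob in rad: 0 is off, it grows clockwise seen from above and stops at 1.3; it turns with slight friction and stays where it is left. Starts between 0 and 0.25.
- timer_grip (a point): The black timer knob on the cleaner's deck: point on its vertical axis at the height to grip. Its finger bar lies along the cleaner's x axis at joint value 0 and turns with the joint (at value q the bar is turned by -q about z).
- crate: Grey open crate 280 by 280 mm, walls 5 mm thick and 50 mm high, floor 5 mm thick, fixed to the table. Origin at the centre of its underside. It holds the mixed connectors, one layer deep, in any order and at any angle.
- tee1: T-piece connector, of the same pale blue plastic as all connectors; straight barrel 22 mm in diameter and 70 mm long along its x axis, and from its middle one side branch 18 mm in diameter along +y, ending 38 mm from the barrel's axis; about 30 g. Origin on the barrel's axis at its middle, 11 mm above what it lies on. Three or all of the four T-pieces are there.
- tee2: T-piece connector, of the same pale blue plastic as all connectors; straight barrel 22 mm in diameter and 70 mm long along its x axis, and from its middle one side branch 18 mm in diameter along +y, ending 38 mm from the barrel's axis; about 30 g. Origin on the barrel's axis at its middle, 11 mm above what it lies on. Three or all of the four T-pieces are there.
- tee3: T-piece connector, of the same pale blue plastic as all connectors; straight barrel 22 mm in diameter and 70 mm long along its x axis, and from its middle one side branch 18 mm in diameter along +y, ending 38 mm from the barrel's axis; about 30 g. Origin on the barrel's axis at its middle, 11 mm above what it lies on. Three or all of the four T-pieces are there.
- tee4: T-piece connector, of the same pale blue plastic as all connectors; straight barrel 22 mm in diameter and 70 mm long along its x axis, and from its middle one side branch 18 mm in diameter along +y, ending 38 mm from the barrel's axis; about 30 g. Origin on the barrel's axis at its middle, 11 mm above what it lies on. Three or all of the four T-pieces are there.
- straight1: Straight connector, of the same pale blue plastic as all connectors; 22 mm in diameter, 60 mm long along x, no branch, with a low flat foot 30 mm wide under its middle. Origin at its centre. Not wanted.
- straight2: Straight connector, of the same pale blue plastic as all connectors; 22 mm in diameter, 60 mm long along x, no branch, with a low flat foot 30 mm wide under its middle. Origin at its centre. Not wanted.
- elbow1: Elbow connector, of the same pale blue plastic as all connectors; two legs 22 mm in diameter meeting at a right angle, each 42 mm long from the corner. Origin between the legs, the corner at its x -15, y -15 mm, the legs running along +x and +y. Not wanted.
- elbow2: Elbow connector, of the same pale blue plastic as all connectors; two legs 22 mm in diameter meeting at a right angle, each 42 mm long from the corner. Origin between the legs, the corner at its x -15, y -15 mm, the legs running along +x and +y. Not wanted.
- cap: End cap, of the same pale blue plastic as all connectors; a disc 34 mm in diameter and 22 mm high with a smaller 24 mm boss on top, 30 mm in all. Origin 11 mm above its underside. Not wanted.
- jar: Amber jar 64 mm wide, 85 mm high; a bystander at the far side of the table. Origin under its centre.
- bandage: White bandage roll standing on end, 60 mm wide, 60 mm high; a bystander at the far side of the table. Origin under its centre.
- bowl: Steel bowl 110 mm wide, 45 mm high; a bystander at the far side of the table. Origin under its centre.

How it is judged:
By the outcome, as a careful person would: the job done as asked, in the order asked, and still so for the second after the job is handed in, with the robot touching nothing.
Of tee1, tee2, tee3, tee4 only 3 to 4 are there at a start; the rules pass over those that are not, and their reading is None.
At some moment in a run one of tee1, tee2, tee3, tee4 may be knocked a few centimetres aside while the robot is not near it.
Once in a run the grip may slacken for a moment while it holds something.
It also fails if it takes over 210 s, if anything falls off the work surface, if the arm or the gripper's body presses on something with over 40 N, if the wrist force passes 120 N, or if a joint passes its speed limit or range.

## Robot

A 7-joint arm with a two-finger parallel gripper is mounted at the origin on the work surface. World frame = base frame: x ahead of the robot, y to its left, z up, the work surface at z = 0. Lengths are in m, angles in rad, forces in N, time in s.
With the tool pointing down it reaches from about 0.4 to 0.85 m from the base axis. Payload 4.5 kg.
Tool frame: the origin (TCP) lies midway between the tips of the shut fingers; the grasp point (between the pads) lies 19 mm behind it; z points along the fingers, y is the line along which they close (so a half turn about z gives the same grasp; the last joint's range is limited). The gripper opens to 85 mm and grips with 20 to 120 N. Pads are 22 mm wide; open, the fingers measure 114 mm over their backs; the gripper's body (76 mm by 85 mm) begins 54 mm behind the grasp point. The pads swing forward as they close: fully open they stand 13 mm farther back than shut.
Start: joints at [-1.072, 0.689, -0.195, 1.565, 0.157, 0.902, -0.215], TCP at [0.28, 0.559, 0.231] pointing down, gripper open.
Joint ranges: [-3.01, 3.01], [-0.46, 2.08], [-1.47, 1.51], [0.13, 2.56], [-1, 4.14], [0.04, 2.09], [-2.66, 2.66]. Speed limits (rad/s): [2.57, 2.57, 3.14, 3.14, 3.14, 3.14, 3.14].

## Interface

Orientations are given as a rotation vector (axis times angle).
In Python, from plant import manip gives the robot as it stands.
- The arm moves only by the tool send_rows, never from a script. Its argument "commands" is a list that holds one entry, the list of rows, each a list of 5 numbers: the opening, from -1 (shut) to 1 (fully open), then the shift along the tool's x, y, z in mm, then the turn about the tool's z in degrees. In form: [[[jaw, tx, ty, tz, spin], ...]]. A call has 1 to 10 rows; each row shifts and turns the commanded pose from where the row before left it, along the tool's axes as they then stand; what a row does not reach is not made up. A row lasts 1/10 s, in which the tool goes at most 50 mm and 8.59 degrees, less where a joint would pass 70% of its speed; a pose out of reach is approached as far as the arm can. A call is refused whole if a number of a shift passes 50 or a number of a turn 8.59, either way. A call with a gripper value outside its range is refused whole. The fingers move at their own pace and stop on an object; "newtons" is the grip in N (left out, the last holds). Time passes only in rows, so rows that do not move let the fingers close. It gives the time, the measured TCP pose, the force, the opening and the grip force at its end, in the units of the state.
- manip.state(): the state, without advancing time (a new reading comes with each control period).
- manip.get_image(name): name is "scene" or "side" or "wrist"; returns a dict with "img" (420x560x3 uint8, red, green, blue), "fx", "fy", "cx", "cy" (pixels), "k1" (the pictures are not rectified: a ray, as slopes to the right and down, at radius r is drawn at 1 + k1 r^2 times it, then the intrinsics apply), "view" (4x4, takes a point from world to camera coordinates). Camera axes: x right, y down, z forward; pixel columns grow to the right and rows downward; lengths in m; the calibration is good to about 2 mm. A picture is of the moment at which its call begins. There is no depth.
- manip.job_done(): hands the job in; it is judged then, once.
The state is a dict: "clock": time; "q": joint angles; "dq": joint speeds; "tau": joint torques, N m; "tcp_pos": TCP position; "tcp_rot": TCP orientation; "force": force on the tool from outside, world axes, zero at the start; "torque": the same for the moment, N m; "width": finger opening in m; "grasp_force": force on a finger pad.
Only numpy, scipy, OpenCV 4.12 (cv2) and the standard library are available. Lean on these libraries where they do the work, as an engineer would, in place of code of your own. Each camera call takes 0.05 s, during which the arm holds its last target. There are 200 camera calls.

## Working session

There is one attempt and no reset: what is moved stays moved. The work goes in short steps, Python scripts to look and compute and a tool call to move; the robot and the scene stay as the last step left them, time stands still between calls to the robot, and variables do not carry over. Pictures are saved under pics/ and viewed, at most 14 in all, crops included, and the job is handed in when it is done.

Besides the shell and the picture viewer there is one more tool, called after "Request:" by a JSON object that holds its "name" and its "arguments". send_rows: Moves the arm, as the interface text tells. Its arguments: {"type":"object","properties":{"commands":{"type":"array"},"newtons":{"type":"number"}},"required":["commands"]}

```bash
ls; mkdir -p pics; cat > h.py <<'E'
import numpy as np, cv2
from scipy.spatial.transform import Rotation as R
from plant import manip
def snap(n, f=None):
    d=manip.get_image(n)
    if f: cv2.imwrite('pics/'+f, d['img'][:,:,::-1])
    return d
def ray(d,u,v):
    xd,yd=(u-d['cx'])/d['fx'],(v-d['cy'])/d['fy']
    x,y=xd,yd
    for _ in range(20):
        s=1+d['k1']*(x*x+y*y); x,y=xd/s,yd/s
    V=np.array(d['view']); Rm,t=V[:3,:3],V[:3,3]
    return -Rm.T@t, Rm.T@np.array([x,y,1.])
def onz(d,u,v,z):
    o,r=ray(d,u,v); return o+r*(z-o[2])/r[2]
def proj(d,p):
    V=np.array(d['view']); c=V[:3,:3]@np.asarray(p,float)+V[:3,3]; x,y=c[0]/c[2],c[1]/c[2]
    s=1+d['k1']*(x*x+y*y); return np.array([d['fx']*x*s+d['cx'],d['fy']*y*s+d['cy']])
def tri(d1,p1,d2,p2):
    A=[];b=[]
    for d,p in((d1,p1),(d2,p2)):
        o,r=ray(d,*p); r/=np.linalg.norm(r); P=np.eye(3)-np.outer(r,r); A.append(P);b.append(P@o)
    return np.linalg.lstsq(np.vstack(A),np.hstack(b),rcond=None)[0]
def st():
    s=manip.state(); Rm=R.from_rotvec(s['tcp_rot']).as_matrix()
    print('t',round(s['clock'],2),'tcp',np.round(s['tcp_pos'],4),'x',np.round(Rm[:,0],3),'y',np.round(Rm[:,1],3),'w',round(s['width'],4),'g',round(s['grasp_force'],1),'F',np.round(s['force'],1),'q7',round(s['q'][6],2))
    return s,Rm
def to(p,yaw=None,s=None):
    """shift in tool mm to world p; yaw = wanted world angle of tool y axis (mod 180); gives spin deg"""
    s=s or manip.state(); Rm=R.from_rotvec(s['tcp_rot']).as_matrix()
    d=Rm.T@(np.asarray(p)-s['tcp_pos'])*1000
    sp=None
    if yaw is not None:
        cur=np.degrees(np.arctan2(Rm[1,1],Rm[0,1])); sp=-((yaw-cur+90)%180-90)
    print('shift',np.round(d,1),'spin',sp,'q7',round(s['q'][6],2)); return d,sp
E
python3 - <<'E'
from h import *
st()
for n in('scene','side','wrist'):
    d=snap(n,n+'0.png'); V=np.array(d['view']); print(n,np.round(-V[:3,:3].T@V[:3,3],3),np.round(V[2,:3],2),d['fx'],d['k1'])
E
```

```text
pics
t 0.0 tcp [0.2799 0.5581 0.2305] x [-0.894  0.448 -0.   ] y [ 0.448  0.894 -0.002] w 0.0856 g 0.0 F [-0.9  0.4  0.6] q7 -0.22
scene [1.091 0.483 0.599] [-0.6  -0.57 -0.56] 411.7585127482577 -0.036946741081568195
side [-0.018 -0.527  0.9  ] [ 0.53  0.47 -0.7 ] 405.6371108326536 -0.005577059936206382
wrist [0.209 0.592 0.373] [ 0.27 -0.14 -0.95] 313.5794180593932 0.01589922635485196
```

View pics/scene0.png

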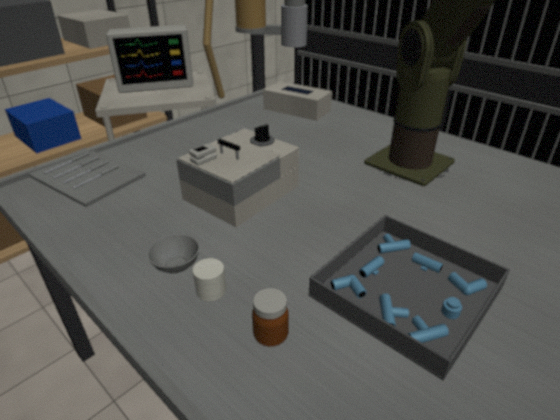

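View pics/side0.png

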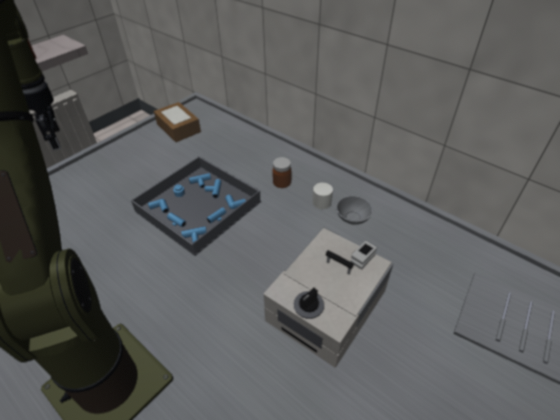

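The scene view shows the cleaner at about (238,170), and the crate at about (410,290) with 4 tee candidates. The side view shows the cleaner at (330,290), the knob at (310,300), the handle at (340,261) and the oximeter at (364,253). I'll zoom in next.

```bash
python3 - <<'E'
from h import *
a=cv2.imread('pics/side0.png')[225:360,255:400]; b=cv2.imread('pics/scene0.png')[120:220,170:310]
a=cv2.resize(a,None,fx=4,fy=4,interpolation=3); cv2.imwrite('pics/c1.png',cv2.convertScaleAbs(a,alpha=1.4))
c=cv2.imread('pics/side0.png')[150:255,125:265]; c=cv2.resize(c,None,fx=5,fy=5,interpolation=3); cv2.imwrite('pics/c2.png',cv2.convertScaleAbs(c,alpha=1.4))
E
```

```text
(no output)
```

View pics/c1.png

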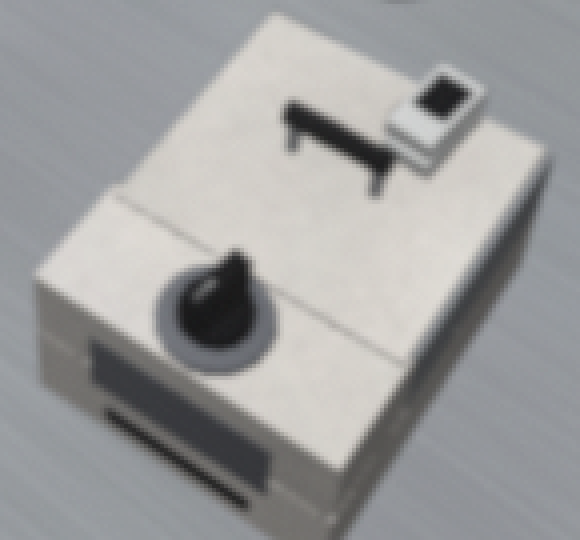

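View pics/c2.png

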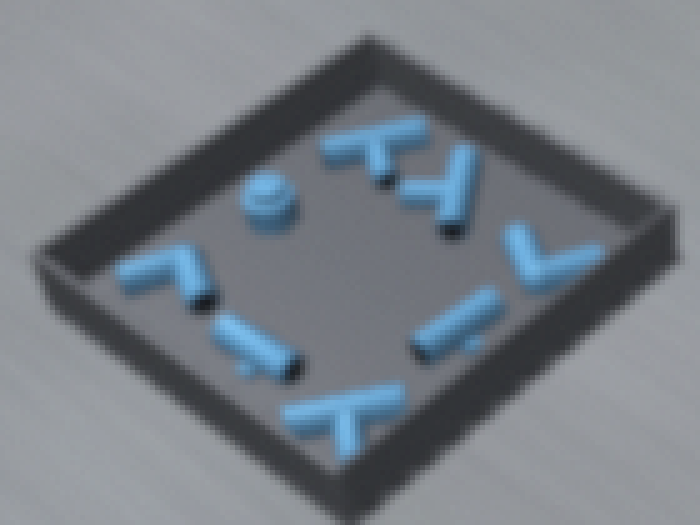

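c1: the deck front corners are at (38,283) and (340,468), the lid's far corners at (275,12) and (550,150), the handle bar runs (293,110)–(385,160), the knob ring is at (216,318), and the oximeter top is at (436,105). c2: there are tees at (375,140), (455,190) and (345,410), so three of them. The rest are 2 elbows, 2 straights with feet and a cap.

```bash
python3 - <<'E'
from h import *
d=snap('side')
f=lambda u,v,z:onz(d,255+u/4,225+v/4,z)
P={'df_l':f(38,283,.12),'df_r':f(340,468,.12),'lf_l':f(275,12,.124),'lf_r':f(550,150,.124),'h1':f(287,108,.161),'h2':f(388,158,.161),'ring':f(216,318,.122)}
for k in P: print(k,np.round(P[k],4))
a=P['df_l'];b=P['df_r']; print('w',np.linalg.norm(a-b),np.linalg.norm(P['lf_l']-P['lf_r']))
v=P['df_l']-P['df_r']; yaw=np.degrees(np.arctan2(v[1],v[0]))-90; v2=P['h1']-P['h2'];print('yaw',yaw,np.degrees(np.arctan2(v2[1],v2[0]))-90, 'hlen',np.linalg.norm(v2))
for y in (yaw,):
    c,s=np.cos(np.radians(y)),np.sin(np.radians(y)); X=np.array([c,s,0]);
    print('origin from deck',(a+b)/2+.14*X,'from far lid',(P['lf_l']+P['lf_r'])/2-.118*X,'handle',(P['h1']+P['h2'])/2)
for k,(u,v) in {'ox1':(440,65),'ox2':(488,92),'ox3':(437,150),'ox4':(387,125)}.items(): print(k,f(u,v,.156))
g=lambda u,v,z:onz(d,125+u/5,150+v/5,z)
for k,(u,v) in {'c_far':(370,38),'c_left':(38,258),'c_right':(678,210),'c_near':(350,520)}.items(): print(k,g(u,v,.05))
for k,e in {'A':[(325,148),(425,127),(385,175)],'B':[(468,155),(452,222),(405,188)],'C':[(285,415),(403,393),(348,450)]}.items():
    print(k,[np.round(g(u,v,.016),3) for u,v in e])
E
```

```text
df_l [ 0.3349 -0.167   0.12  ]
df_r [ 0.3526 -0.3583  0.12  ]
lf_l [ 0.5813 -0.15    0.124 ]
lf_r [ 0.5966 -0.3402  0.124 ]
h1 [ 0.4966 -0.2175  0.161 ]
h2 [ 0.5039 -0.2822  0.161 ]
ring [ 0.3801 -0.2574  0.122 ]
w 0.19208653114147975 0.1908077015399161
yaw 5.300532610562243 6.439182330813949 hlen 0.06504417415176927
origin from deck [ 0.48312764 -0.24971566  0.12      ] from far lid [ 0.47145549 -0.25595365  0.124     ] handle [ 0.50029613 -0.24983913  0.161     ]
ox1 [ 0.58520003 -0.26615377  0.156     ]
ox2 [ 0.58552445 -0.29883312  0.156     ]
ox3 [ 0.53008852 -0.29871023  0.156     ]
ox4 [ 0.52696053 -0.26698359  0.156     ]
c_far [0.62776676 0.40107738 0.05      ]
c_left [0.35491834 0.39351753 0.05      ]
c_right [0.63475653 0.12372478 0.05      ]
c_near [0.34309363 0.09403243 0.05      ]
A [array([0.555, 0.372, 0.016]), array([0.613, 0.336, 0.016]), array([0.563, 0.32 , 0.016])]
B [array([0.611, 0.293, 0.016]), array([0.56 , 0.253, 0.016]), array([0.563, 0.301, 0.016])]
C [array([0.385, 0.207, 0.016]), array([0.441, 0.167, 0.016]), array([0.391, 0.159, 0.016])]
```

```bash
python3 - <<'E'
from h import *
to([.52,-.26,.33],93)
d=snap('side')
for p in [(455,325),(478,277),(400,400),(400,330)]: print(p,onz(d,*p,0))
E
```

```text
shift [-581.3 -624.1  -98.5] spin -29.62661291142966 q7 -0.22
(455, 325) [ 0.62462716 -0.52000377  0.        ]
(478, 277) [ 0.79770443 -0.50827038  0.        ]
(400, 400) [ 0.38327173 -0.50396424  0.        ]
(400, 330) [ 0.52749532 -0.42487094  0.        ]
```

Request:
{"name": "send_rows", "arguments": {"commands": [[[1,0,0,-33,0],[1,0,0,-33,0],[1,-29,-31,-33,0],[1,-29,-31,0,0],[1,-29,-31,0,0],[1,-29,-31,0,0],[1,-29,-31,0,0],[1,-29,-31,0,0],[1,-29,-31,0,0],[1,-29,-31,0,0]]]}}

```text
clock: 1.25
tcp_pos: [0.3757, 0.2342, 0.3281]
tcp_rot: [0.723, 3.057, 0.0]
force: [1.1, 0.0, -0.4]
width: 0.0853
grasp_force: 0.0
```

Request:
{"name": "send_rows", "arguments": {"commands": [[[1,-29,-31,0,0],[1,-29,-31,0,0],[1,-29,-31,0,0],[1,-29,-31,0,0],[1,-29,-31,0,0],[1,-29,-31,0,0],[1,-29,-31,0,0],[1,-29,-31,0,0],[1,-29,-31,0,0],[1,-29,-31,0,0]]]}}

```text
clock: 2.25
tcp_pos: [0.496, -0.1729, 0.328]
tcp_rot: [0.723, 3.057, 0.0]
force: [0.7, 1.0, 0.7]
width: 0.0852
grasp_force: 0.0
```

Request:
{"name": "send_rows", "arguments": {"commands": [[[1,-29,-31,0,0],[1,-29,-31,0,0],[1,0,0,0,-7.4],[1,0,0,0,-7.4],[1,0,0,0,-7.4],[1,0,0,0,-7.4],[1,0,0,0,0],[1,0,0,0,0]]]}}

```text
clock: 3.05
tcp_pos: [0.5197, -0.2527, 0.3279]
tcp_rot: [0.076, -3.141, -0.0]
force: [0.4, 0.5, 0.4]
width: 0.085
grasp_force: 0.0
```

```bash
python3 - <<'E'
from h import *
st(); d=snap('wrist'); V=np.array(d['view']); print(-V[:3,:3].T@V[:3,3])
cv2.imwrite('pics/w1.png',cv2.convertScaleAbs(d['img'][:,:,::-1],alpha=1.4))
E
```

```text
t 3.05 tcp [ 0.5197 -0.2527  0.3279] x [-0.999 -0.049  0.   ] y [-0.049  0.999  0.   ] w 0.085 g 0.0 F [0.4 0.5 0.4] q7 1.87
[ 0.44084961 -0.25765243  0.47066256]
```

View pics/w1.png

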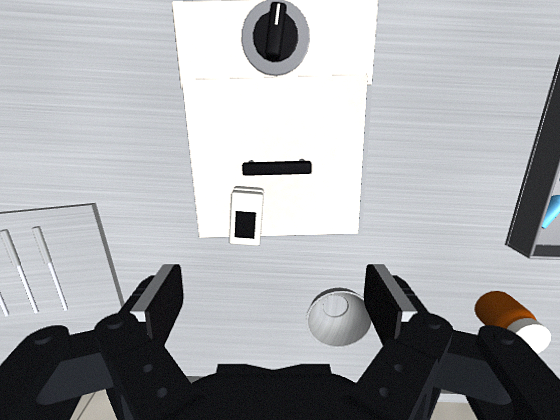

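The wrist view shows the handle bar from (243,168) to (311,168), the oximeter top around (232–263, 188–245), the knob ring centre at (276,37), and the lid's far corners at (199,238) and (359,233).

```bash
python3 - <<'E'
from h import *
d=snap('wrist'); g=cv2.cvtColor(d['img'],cv2.COLOR_RGB2GRAY)
m=(g<60).astype(np.uint8); 
for nm,(x0,y0,x1,y1),z in(('handle',(225,155,330,180),.161),('ring',(235,0,320,80),.125),('screen',(228,205,262,245),.156)):
    mm=np.zeros_like(m); mm[y0:y1,x0:x1]=m[y0:y1,x0:x1]
    if nm=='ring': mm[y0:y1,x0:x1]=(g<170)[y0:y1,x0:x1]
    c=max(cv2.findContours(mm,0,1)[0],key=cv2.contourArea); r=cv2.minAreaRect(c); print(nm,r)
    B=np.array([onz(d,*p,z) for p in cv2.boxPoints(r)]); print(np.round(B.mean(0),4),[round(float(np.linalg.norm(B[i]-B[(i+1)%4])),4) for i in range(4)],[round(float(np.degrees(np.arctan2(*(B[(i+1)%4]-B[i])[1::-1]))),1) for i in range(2)])
for p in[(199,238),(359,233)]:print(onz(d,*p,.124))
for p in[(174,1),(378,1)]:print(onz(d,*p,.12))
for p in[(233,187),(264,187),(261,246),(229,244)]:print('ox',onz(d,*p,.156))
E
```

```text
handle ((276.03387451171875, 166.98159790039062), (14.232921600341797, 68.23531341552734), 88.02507019042969)
[ 0.4986 -0.2519  0.161 ] [0.0675, 0.0143, 0.0685, 0.0143] [94.8, 6.9]
ring ((275.0, 38.0), (76.0, 68.0), 90.0)
[ 0.3788 -0.2588  0.125 ] [0.0646, 0.0665, 0.0693, 0.0665] [92.8, 5.0]
screen ((244.64602661132812, 224.30972290039062), (19.55658531188965, 25.942411422729492), 3.8140745162963867)
[ 0.5634 -0.2821  0.156 ] [0.0298, 0.0207, 0.0299, 0.0212] [177.2, 88.8]
[ 0.59587602 -0.33880767  0.124     ]
[ 0.57992021 -0.14819474  0.124     ]
[ 0.3501401  -0.35776869  0.12      ]
[ 0.34039243 -0.16137257  0.12      ]
ox [ 0.52256523 -0.29502308  0.156     ]
ox [ 0.52097022 -0.26304449  0.156     ]
ox [ 0.58777685 -0.26360919  0.156     ]
ox [ 0.58710794 -0.29870075  0.156     ]
```

Request:
{"name": "send_rows", "arguments": {"commands": [[[1,-17,-15,30,0],[1,-17.6,-14.7,30,0],[1,0,0,40,4.3],[1,0,0,40,0],[1,0,0,30,0],[1,0,0,20,0],[1,0,0,10,0],[1,0,0,0,0],[1,0,0,0,0]]], "newtons": 30}}

```text
clock: 4.05
tcp_pos: [0.5567, -0.2808, 0.1289]
tcp_rot: [0.037, 3.14, -0.001]
force: [-0.6, 0.5, -0.1]
width: 0.0856
grasp_force: 0.0
```

Request:
{"name": "send_rows", "arguments": {"commands": [[[-1,0,0,0,0],[-1,0,0,0,0],[-1,0,0,0,0],[-1,0,0,0,0],[-1,0,0,0,0],[-1,0,0,0,0],[-1,0,0,0,0],[-1,0,0,0,0]]], "newtons": 30}}

```text
clock: 4.85
tcp_pos: [0.5564, -0.2807, 0.1286]
tcp_rot: [0.037, 3.14, -0.001]
force: [-0.4, -0.0, 5.1]
width: 0.0336
grasp_force: 31.2
```

Request:
{"name": "send_rows", "arguments": {"commands": [[[-1,0,0,-25,0],[-1,0,0,-25,0],[-1,13,-40,0,0],[-1,13,-40,0,0],[-1,13,-40,0,0],[-1,13,-41,0,0],[-1,0,0,40,0],[-1,0,0,40,0],[-1,0,0,40,0],[-1,0,0,30,0]]]}}

```text
clock: 5.85
tcp_pos: [0.4989, -0.4392, 0.0249]
tcp_rot: [-0.037, -3.139, -0.004]
force: [0.1, 0.4, -0.8]
width: 0.0333
grasp_force: 30.6
```

Request:
{"name": "send_rows", "arguments": {"commands": [[[-1,0,0,10,0],[-1,0,0,10,0],[-1,0,0,3,0],[-1,0,0,0,0],[-1,0,0,0,0]]]}}

```text
clock: 6.35
tcp_pos: [0.5011, -0.4409, 0.0064]
tcp_rot: [0.037, 3.139, -0.002]
force: [0.3, 0.1, -0.7]
width: 0.0341
grasp_force: 30.6
```

Request:
{"name": "send_rows", "arguments": {"commands": [[[1,0,0,0,0],[1,0,0,0,0],[1,0,0,0,0],[1,0,0,0,0],[1,0,0,-20,0],[1,0,0,-40,0],[1,0,0,-45,0],[1,0,0,-45,0],[1,0,0,-45,0],[1,0,0,-45,0]]]}}

```text
clock: 7.35
tcp_pos: [0.4999, -0.44, 0.2469]
tcp_rot: [0.036, 3.141, 0.0]
force: [-0.1, -0.8, 0.0]
width: 0.0851
grasp_force: 0.0
```

```bash
python3 - <<'E'
from h import *
st(); print(manip.state()['q']); to([.4986,-.252,.26],4.8)
E
```

```text
t 7.35 tcp [ 0.4999 -0.44    0.2469] x [-1.     0.023 -0.   ] y [0.023 1.    0.   ] w 0.0851 g 0.0 F [-0.1 -0.8  0. ] q7 2.07
[ 0.75750731  0.73240885 -0.20490006  1.40990109  0.16066484  1.01565085
  2.06659737]
shift [  5.7 187.9 -13. ] spin 83.87207552922851 q7 2.07
```

Request:
{"name": "send_rows", "arguments": {"commands": [[[1,1,38,-3,0],[1,1,38,-3,0],[1,1,38,-3,0],[1,1,38,-3,0],[1,1.7,36,-1,0],[1,0,0,0,8.4],[1,0,0,0,8.4],[1,0,0,0,8.4],[1,0,0,0,8.4],[1,0,0,0,8.4]]]}}

```text
clock: 8.35
tcp_pos: [0.4988, -0.252, 0.2581]
tcp_rot: [1.168, 2.916, 0.0]
force: [0.1, 0.4, 0.4]
width: 0.0857
grasp_force: 0.0
```

Request:
{"name": "send_rows", "arguments": {"commands": [[[1,0,0,0,8.4],[1,0,0,0,8.4],[1,0,0,0,8.4],[1,0,0,0,8.4],[1,0,0,0,8.3],[1,0,0,0,0],[1,0,0,0,0]]]}}

```text
clock: 9.05
tcp_pos: [0.4989, -0.2519, 0.2579]
tcp_rot: [-2.123, -2.316, 0.0]
force: [0.2, -0.6, 0.0]
width: 0.0856
grasp_force: 0.0
```

```bash
python3 - <<'E'
from h import *
st(); to([.4986,-.252,.136],4.8)
d=snap('wrist'); cv2.imwrite('pics/w2.png',d['img'][:,:,::-1])
g=cv2.cvtColor(d['img'],cv2.COLOR_RGB2GRAY)
print('handle predicted px',[np.round(proj(d,[.4986-s*.0029,-.252+s*.0349,.161])) for s in(-1,1)])
E
```

```text
t 9.05 tcp [ 0.4989 -0.2519  0.2579] x [-0.087  0.996  0.   ] y [ 0.996  0.087 -0.   ] w 0.0856 g 0.0 F [ 0.2 -0.6  0. ] q7 0.64
shift [ -0.   -0.3 121.9] spin 0.18471316741049293 q7 0.64
handle predicted px [array([274., 247.]), array([274., 163.])]
```

View pics/w2.png

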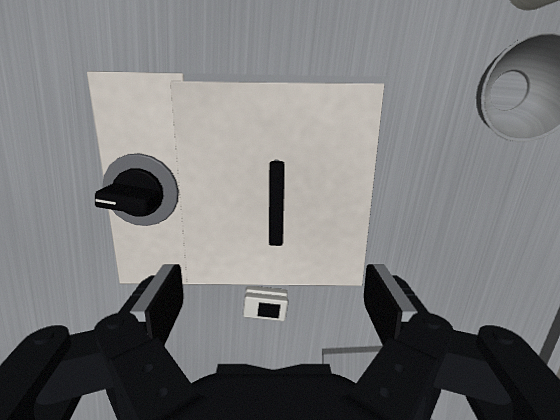

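The bar is at column 276, rows 162–245, which is within 2 mm of the prediction. I'll grip it.

Request:
{"name": "send_rows", "arguments": {"commands": [[[1,0,1,40,0],[1,0,0,40,0],[1,0,0,25,0],[1,0,0,12,0],[1,0,0,5,0],[1,0,0,0,0]]]}}

```text
clock: 9.7
tcp_pos: [0.5002, -0.2524, 0.1362]
tcp_rot: [2.126, 2.312, 0.001]
force: [-0.0, 0.5, 0.7]
width: 0.0852
grasp_force: 0.0
```

Request:
{"name": "send_rows", "arguments": {"commands": [[[-1,0,0,0,0],[-1,0,0,0,0],[-1,0,0,0,0],[-1,0,0,0,0],[-1,0,0,0,0],[-1,0,0,0,0],[-1,0,0,0,0],[-1,0,0,0,0],[-1,0,0,0,0],[-1,0,0,0,0]]], "newtons": 80}}

```text
clock: 10.7
tcp_pos: [0.5004, -0.2522, 0.1365]
tcp_rot: [2.126, 2.311, 0.001]
force: [-1.0, 0.4, 5.5]
width: 0.0102
grasp_force: 78.8
```

```bash
python3 - <<'E'
from h import *
st(); to([.4815,-.023,.23],6)
E
```

```text
t 10.7 tcp [ 0.5004 -0.2522  0.1365] x [-0.083  0.997 -0.   ] y [0.997 0.083 0.001] w 0.0102 g 78.8 F [-1.   0.4  5.5] q7 0.68
shift [230.    0.4 -93.6] spin -1.2334713869629468 q7 0.68
```

Request:
{"name": "send_rows", "arguments": {"commands": [[[-1,0,0,-10,0],[-1,0,0,-20,0],[-1,20,0,-20,0],[-1,30,0,0,0],[-1,35,0,0,0],[-1,35,0,0,0],[-1,35,0,0,0],[-1,35,0,0,0],[-1,30,0,0,0],[-1,10,0,0,0]]]}}

```text
clock: 11.7
tcp_pos: [0.4794, -0.0185, 0.1856]
tcp_rot: [-2.118, -2.315, 0.0]
force: [-0.2, -0.0, -4.5]
width: 0.0105
grasp_force: 78.5
```

```bash
python3 - <<'E'
from h import *
st(); to([.4815,-.023,.0245],5.2); d=snap('side'); cv2.imwrite('pics/s1.png',cv2.convertScaleAbs(d['img'][100:360,120:440,::-1],alpha=1.4))
E
```

```text
t 11.7 tcp [ 0.4794 -0.0185  0.1856] x [-0.089  0.996  0.003] y [ 0.996  0.089 -0.003] w 0.0105 g 78.5 F [-0.2 -0.  -4.5] q7 0.31
shift [ -5.1   2.2 161.1] spin -0.09813614789726444 q7 0.31
```

View pics/s1.png

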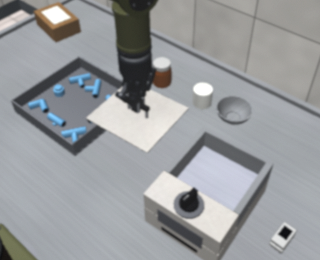

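The lid is held level over the gap, the tank is open, and the oximeter is on the table at the right.

Request:
{"name": "send_rows", "arguments": {"commands": [[[-1,-5,2,30,0],[-1,0,0,40,0],[-1,0,0,35,0],[-1,0,0,25,0],[-1,0,0,15,0],[-1,0,0,8,0],[-1,0,0,4,0],[-1,0,0,2,0],[-1,0,0,0,0],[-1,0,0,0,0]]]}}

```text
clock: 12.75
tcp_pos: [0.4837, -0.0277, 0.0277]
tcp_rot: [2.126, 2.311, 0.001]
force: [-0.8, 1.1, -4.6]
width: 0.01
grasp_force: 81.6
```

```bash
python3 - <<'E'
from h import *
st()
E
```

```text
t 12.75 tcp [ 0.4837 -0.0277  0.0277] x [-0.083  0.997 -0.   ] y [0.997 0.083 0.001] w 0.01 g 81.6 F [-0.8  1.1 -4.6] q7 0.39
```

Still about 3 mm above the table: lower until the force changes, then release and go up towards the crate.

Request:
{"name": "send_rows", "arguments": {"commands": [[[-1,0,0,2,0],[-1,0,0,1.5,0],[-1,0,0,0,0],[-1,0,0,0,0]]]}}

```text
clock: 13.15
tcp_pos: [0.4836, -0.0276, 0.0245]
tcp_rot: [2.126, 2.311, 0.002]
force: [-1.5, 0.2, 7.2]
width: 0.01
grasp_force: 83.1
```

Request:
{"name": "send_rows", "arguments": {"commands": [[[1,0,0,0,0],[1,0,0,0,0],[1,0,0,0,0],[1,0,0,0,0],[1,0,0,0,0],[1,0,0,0,0],[1,0,0,-15,0],[1,0,0,-40,0],[1,0,0,-45,0],[1,0,0,-45,0]]]}}

```text
clock: 14.15
tcp_pos: [0.4825, -0.0277, 0.1698]
tcp_rot: [-2.127, -2.311, 0.001]
force: [0.6, -0.9, -0.2]
width: 0.085
grasp_force: 0.0
```

```bash
python3 - <<'E'
from h import *
st(); to([.5,.25,.33])
E
```

```text
t 14.15 tcp [ 0.4825 -0.0277  0.1698] x [-0.083  0.997  0.   ] y [ 0.997  0.083 -0.001] w 0.085 g 0.0 F [ 0.6 -0.9 -0.2] q7 0.35
shift [ 275.3   40.2 -160.2] spin None q7 0.35
```

Request:
{"name": "send_rows", "arguments": {"commands": [[[1,0,0,-45,0],[1,0,0,-45,0],[1,30,4,-35,0],[1,37,4,-30,0],[1,43,4,0,0],[1,43,4,0,0],[1,43,4,0,0],[1,43,4,0,0],[1,43,4,0,0],[1,43,4,0,0]]]}}

```text
clock: 15.15
tcp_pos: [0.4874, 0.3004, 0.3233]
tcp_rot: [-2.127, -2.312, 0.001]
force: [0.8, 0.1, -0.8]
width: 0.0854
grasp_force: 0.0
```

Request:
{"name": "send_rows", "arguments": {"commands": [[[1,0,0,0,0],[1,0,0,0,0]]]}}

```text
clock: 15.35
tcp_pos: [0.4873, 0.2996, 0.3228]
tcp_rot: [-2.124, -2.315, 0.002]
force: [-0.1, -0.1, 0.1]
width: 0.0857
grasp_force: 0.0
```

```bash
cat >> h.py <<'E'
def blobs(d, z=.016, show=None):
    hsv=cv2.cvtColor(d['img'],cv2.COLOR_RGB2HSV)
    m=((hsv[...,0]>92)&(hsv[...,0]<116)&(hsv[...,1]>80)&(hsv[...,2]>60)).astype(np.uint8)
    m=cv2.morphologyEx(m,cv2.MORPH_OPEN,np.ones((3,3)))
    im=d['img'][:,:,::-1].copy()
    for c in cv2.findContours(m,0,1)[0]:
        if cv2.contourArea(c)<150: continue
        r=cv2.minAreaRect(c); M=cv2.moments(c); u,v=M['m10']/M['m00'],M['m01']/M['m00']
        sol=M['m00']/cv2.contourArea(cv2.convexHull(c)); p=onz(d,u,v,z)
        print('px',round(u),round(v),'xy',np.round(p[:2],4),'area',M['m00'],'solid',round(sol,2),'rect',np.round(r[1],0))
        cv2.circle(im,(int(u),int(v)),3,(0,0,255),-1)
    if show: cv2.imwrite('pics/'+show,im)
E
python3 - <<'E'
from h import *
st(); d=snap('wrist'); blobs(d,show='w3.png')
E
```

```text
t 15.35 tcp [0.4873 0.2996 0.3228] x [-0.086  0.996 -0.001] y [ 0.996  0.086 -0.001] w 0.0857 g 0.0 F [-0.1 -0.1  0.1] q7 -0.34
px 275 238 xy [0.4996 0.1819] area 460.5 solid 0.74 rect [40. 19.]
px 321 244 xy [0.5723 0.177 ] area 652.5 solid 0.78 rect [35. 32.]
px 214 236 xy [0.4047 0.1761] area 788.0 solid 0.75 rect [47. 31.]
px 334 184 xy [0.578  0.2741] area 865.0 solid 0.74 rect [32. 50.]
px 218 184 xy [0.4075 0.2594] area 592.0 solid 0.85 rect [41. 20.]
px 340 136 xy [0.5767 0.3443] area 1002.0 solid 0.73 rect [51. 37.]
px 282 124 xy [0.4944 0.3538] area 457.0 solid 0.97 rect [25. 23.]
px 224 121 xy [0.4132 0.3508] area 933.5 solid 0.77 rect [41. 40.]
```

View pics/w3.png

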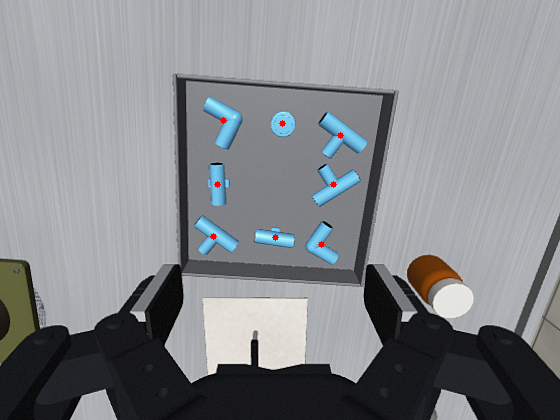

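The crate holds three tees: A at (340,136), B at (334,184) and C at (214,236), and the lid lies flat below. Next I'll get the barrel axes from rectangles fitted in world coordinates.

```bash
cat >> h.py <<'E'
def tees(d, z=.016, box=None, amin=300):
    hsv=cv2.cvtColor(d['img'],cv2.COLOR_RGB2HSV)
    m=((hsv[...,0]>92)&(hsv[...,0]<116)&(hsv[...,1]>80)&(hsv[...,2]>60)).astype(np.uint8)
    for c in cv2.findContours(m,0,1)[0]:
        if cv2.contourArea(c)<amin: continue
        W=np.array([onz(d,*p,z)[:2]*1000 for p in c[:,0].astype(float)],np.float32)
        r=cv2.minAreaRect(W); A=cv2.contourArea(W); s=sorted(r[1])
        a=np.radians(r[2]+(0 if r[1][0]>r[1][1] else 90)); u=np.array([np.cos(a),np.sin(a)]); n=np.array([-u[1],u[0]])
        M=cv2.moments(W); cen=np.array([M['m10'],M['m01']])/M['m00']
        if (cen-r[0])@n>0: n=-n     # mass lies towards the barrel
        bar=np.array(r[0])-n*(s[0]/2-11)
        print('rect',np.round(s),'area',round(A),'solid',round(A/cv2.contourArea(cv2.convexHull(W)),2),'barrel mid',np.round(bar,1),'axis yaw',round(float(np.degrees(a)%180),1),'branch dir',np.round(n,3))
E
python3 - <<'E'
from h import *
d=snap('wrist'); tees(d,amin=500)
for p in [(181,80),(394,96),(183,266),(360,277)]: print('crate inner-top?',onz(d,*p,.05))
E
```

```text
rect [31. 62.] area 1419 solid 0.86 barrel mid [498.1 180.1] axis yaw 176.2 branch dir [0.066 0.998]
rect [55. 58.] area 1776 solid 0.75 barrel mid [573.8 165.5] axis yaw 153.9 branch dir [0.44  0.898]
rect [53. 72.] area 2051 solid 0.74 barrel mid [408.9 181.1] axis yaw 146.2 branch dir [-0.557 -0.831]
rect [50. 72.] area 1933 solid 0.72 barrel mid [581.5 269.3] axis yaw 39.1 branch dir [-0.63   0.776]
rect [29. 64.] area 1325 solid 0.83 barrel mid [404.9 259.1] axis yaw 92.2 branch dir [0.999 0.039]
rect [50. 73.] area 1944 solid 0.72 barrel mid [580.1 348.6] axis yaw 150.1 branch dir [-0.498 -0.867]
rect [54. 55.] area 1731 solid 0.76 barrel mid [420.4 340.4] axis yaw 67.4 branch dir [-0.924  0.384]
crate inner-top? [0.36510669 0.39465966 0.05      ]
crate inner-top? [0.62956266 0.39811263 0.05      ]
crate inner-top? [0.3662451  0.13797194 0.05      ]
crate inner-top? [0.63049351 0.1416731  0.05      ]
```

Request:
{"name": "send_rows", "arguments": {"commands": [[[0.2,-26,35,0,0],[0.2,-26,35,0,0],[0.2,0,0,30,8],[0.2,0,0,30,8],[0.2,0,0,30,8],[0.2,0,0,30,8],[0.2,0,0,30,8],[0.2,0,0,20,8],[0.2,0,0,0,7.8],[0.2,0,0,0,0]]], "newtons": 30}}

```text
clock: 16.45
tcp_pos: [0.562, 0.2508, 0.153]
tcp_rot: [2.962, 1.043, -0.002]
force: [-0.1, 0.5, 0.4]
width: 0.051
grasp_force: 0.0
```

```bash
python3 - <<'E'
from h import *
st(); d=snap('wrist','w4.png'); tees(d,amin=1500); to([.562,.2536,.007],129.1)
E
```

```text
t 16.45 tcp [0.562  0.2508 0.153 ] x [ 0.779  0.627 -0.002] y [ 0.627 -0.779  0.001] w 0.051 g 0.0 F [-0.1  0.5  0.4] q7 -0.88
rect [55. 64.] area 2112 solid 0.78 barrel mid [409.6 362.6] axis yaw 157.0 branch dir [-0.39  -0.921]
rect [55. 57.] area 1800 solid 0.75 barrel mid [565.1 187.7] axis yaw 63.9 branch dir [ 0.898 -0.44 ]
rect [49. 73.] area 1949 solid 0.74 barrel mid [579.1 268.9] axis yaw 39.3 branch dir [-0.633  0.774]
rect [50. 73.] area 1983 solid 0.73 barrel mid [577.2 350.2] axis yaw 150.3 branch dir [-0.496 -0.868]
shift [  1.2  -2.4 146.7] spin -0.10266030304632068 q7 -0.88
```

View pics/w4.png

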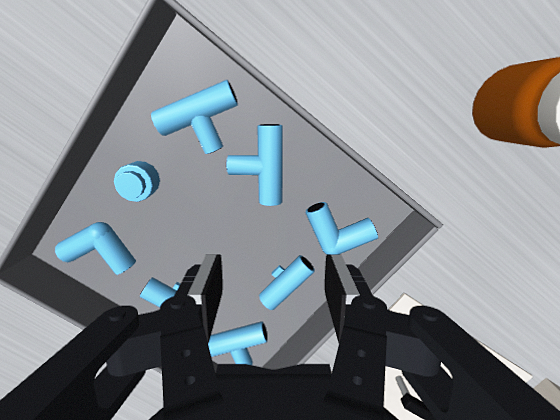

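Tees A at (195,115) and B at (262,160) are clear, and B's free end points at the gripper. Descending on B's barrel end.

Request:
{"name": "send_rows", "arguments": {"commands": [[[0.2,0,-3,45,0],[0.2,0,0,45,0],[0.2,0,0,30,0],[0.2,0,0,16,0],[0.2,0,0,8,0],[0.2,0,0,2,0],[0.2,0,0,0,0],[-1,0,0,0,0],[-1,0,0,0,0],[-1,0,0,0,0]]], "newtons": 40}}

```text
clock: 17.5
tcp_pos: [0.561, 0.2555, 0.0088]
tcp_rot: [-2.961, -1.048, -0.003]
force: [-0.3, 0.3, 6.5]
width: 0.0205
grasp_force: 38.9
```

Request:
{"name": "send_rows", "arguments": {"commands": [[[-1,0,0,0,0],[-1,0,0,0,0],[-1,0,0,0,0],[-1,0,0,-10,0],[-1,0,0,-30,0],[-1,0,0,-45,0],[-1,0,0,-45,0],[-1,0,0,-20,0],[-1,0,0,0,0]]]}}

```text
clock: 18.4
tcp_pos: [0.5625, 0.2556, 0.1617]
tcp_rot: [-2.961, -1.048, -0.012]
force: [0.6, 0.6, -0.4]
width: 0.0203
grasp_force: 39.1
```

```bash
python3 - <<'E'
from h import *
st(); to([.50,-.25,.16],50)
d=snap('wrist'); tees(d,amin=1500)
E
```

```text
t 18.4 tcp [0.5625 0.2556 0.1617] x [0.777 0.629 0.007] y [ 0.629 -0.778  0.002] w 0.0203 g 39.1 F [ 0.6  0.6 -0.4] q7 -0.88
shift [-3.666e+02  3.538e+02 -1.000e-01] spin 78.9665103679213 q7 -0.88
rect [56. 64.] area 2096 solid 0.78 barrel mid [409.6 362.7] axis yaw 157.1 branch dir [-0.39  -0.921]
rect [55. 56.] area 1803 solid 0.75 barrel mid [565.1 187.6] axis yaw 63.6 branch dir [ 0.896 -0.444]
rect [108. 170.] area 9499 solid 0.73 barrel mid [536.8 217.3] axis yaw 37.6 branch dir [-0.611  0.792]
rect [50. 73.] area 1971 solid 0.73 barrel mid [577.2 350.1] axis yaw 150.0 branch dir [-0.5   -0.866]
```

Request:
{"name": "send_rows", "arguments": {"commands": [[[-1,0,0,-25,0],[-1,-24,26,0,0],[-1,-24,26,0,0],[-1,-24,26,0,0],[-1,-24,26,0,0],[-1,-24,26,0,0],[-1,-24,26,0,0],[-1,-24,26,0,0],[-1,-24,26,0,0],[-1,-24,26,0,0]]]}}

```text
clock: 19.45
tcp_pos: [0.5381, -0.0635, 0.1811]
tcp_rot: [-2.96, -1.048, 0.004]
force: [0.1, -0.6, 0.4]
width: 0.02
grasp_force: 39.2
```

Request:
{"name": "send_rows", "arguments": {"commands": [[[-1,-24,26,0,0],[-1,-24,26,0,0],[-1,-24,26,0,0],[-1,-24,26,0,0],[-1,-19,24,0,0],[-1,0,0,0,-8],[-1,0,0,0,-8],[-1,0,0,0,-8],[-1,0,0,0,-8],[-1,0,0,0,-8]]]}}

```text
clock: 20.45
tcp_pos: [0.5295, -0.2337, 0.1809]
tcp_rot: [-2.416, -2.003, 0.002]
force: [0.0, 0.5, -0.2]
width: 0.0205
grasp_force: 39.2
```

Request:
{"name": "send_rows", "arguments": {"commands": [[[-1,0,0,0,-8],[-1,0,0,0,-7.8],[-1,0,0,0,0],[-1,0,0,0,0]]]}}

```text
clock: 20.85
tcp_pos: [0.5299, -0.234, 0.1815]
tcp_rot: [-2.129, -2.307, 0.0]
force: [-0.9, -0.5, -0.1]
width: 0.0201
grasp_force: 39.2
```

```bash
python3 - <<'E'
from h import *
st(); to([.533,-.234,.068],4.8)
d=snap('wrist','w5.png')
E
```

```text
t 20.85 tcp [ 0.5299 -0.234   0.1815] x [-0.08   0.997  0.001] y [ 0.997  0.08  -0.002] w 0.0201 g 39.2 F [-0.9 -0.5 -0.1] q7 0.56
shift [ -0.4   3.3 113.5] spin -0.20971254597357358 q7 0.56
```

View pics/w5.png

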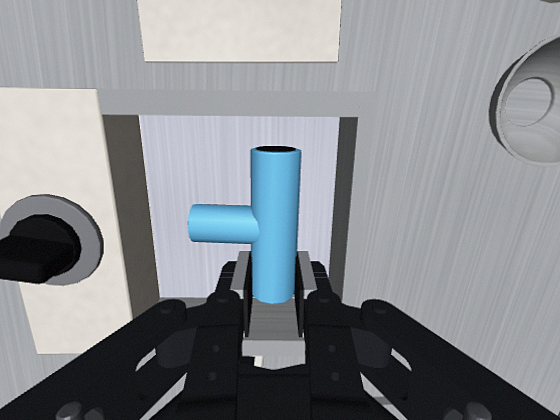

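The tee is held straight over the open tank. Lowering it.

Request:
{"name": "send_rows", "arguments": {"commands": [[[-1,0,3,30,0],[-1,0,0,35,0],[-1,0,0,25,0],[-1,0,0,14,0],[-1,0,0,6,0],[-1,0,0,2,0],[-1,0,0,0,0],[-0.2,0,0,0,0],[-0.2,0,0,0,0],[-0.2,0,0,0,0]]]}}

```text
clock: 21.9
tcp_pos: [0.5338, -0.2346, 0.0714]
tcp_rot: [2.127, 2.311, 0.0]
force: [-1.7, -0.1, 4.4]
width: 0.0342
grasp_force: 0.0
```

Request:
{"name": "send_rows", "arguments": {"commands": [[[-0.2,0,0,0,0],[-0.2,0,0,-30,0],[-0.2,0,0,-45,0],[-0.2,0,0,-45,0],[0.1,0,0,-45,0],[0.1,0,0,-30,0],[0.1,0,0,0,0]]]}}

```text
clock: 22.6
tcp_pos: [0.5365, -0.2354, 0.2703]
tcp_rot: [2.121, 2.305, 0.006]
force: [-0.0, -0.4, 0.0]
width: 0.0469
grasp_force: 0.0
```

```bash
python3 - <<'E'
from h import *
st(); d=snap('wrist'); tees(d,z=.073,amin=800); to([.563,.326,.26],150)
d=snap('side');blobs(d)
E
```

```text
t 22.6 tcp [ 0.5365 -0.2354  0.2703] x [-0.083  0.997 -0.004] y [0.996 0.083 0.009] w 0.0469 g 0.0 F [-0.  -0.4  0. ] q7 0.54
rect [49. 72.] area 1895 solid 0.72 barrel mid [ 531.7 -211.1] axis yaw 92.9 branch dir [-0.999 -0.05 ]
shift [556.3  74.6   6.9] spin 34.783952337235036 q7 0.54
px 329 264 xy [ 0.5673 -0.1846] area 225.0 solid 0.74 rect [27. 16.]
px 194 233 xy [0.4076 0.1824] area 169.5 solid 0.8 rect [12. 24.]
```

Request:
{"name": "send_rows", "arguments": {"commands": [[[0.1,37,5,0,0],[0.1,37,5,0,0],[0.1,37,5,0,0],[0.1,37,5,0,0],[0.1,37,5,0,0],[0.1,37,5,0,0],[0.1,37,5,0,0],[0.1,37,5,0,0],[0.1,37,5,0,0],[0.1,37,5,0,0]]]}}

```text
clock: 23.7
tcp_pos: [0.5513, 0.1401, 0.2635]
tcp_rot: [-2.125, -2.311, 0.005]
force: [0.2, -0.3, -0.1]
width: 0.0467
grasp_force: 0.0
```

Request:
{"name": "send_rows", "arguments": {"commands": [[[0.1,37,5,0,0],[0.1,37,5,0,0],[0.1,37,5,0,0],[0.1,37,5,0,0],[0.1,37,5,0,0],[0.1,0,0,25,7],[0.1,0,0,25,7],[0.1,0,0,25,7],[0.1,0,0,25,7],[0.1,0,0,0,6.8]]]}}

```text
clock: 24.7
tcp_pos: [0.5582, 0.3235, 0.1593]
tcp_rot: [-2.725, -1.563, 0.018]
force: [0.0, 0.1, 0.0]
width: 0.047
grasp_force: 0.0
```

Request:
{"name": "send_rows", "arguments": {"commands": [[[0.1,0,0,0,0],[0.1,0,0,0,0]]]}}

```text
clock: 24.9
tcp_pos: [0.5617, 0.3249, 0.1644]
tcp_rot: [2.719, 1.574, -0.003]
force: [0.3, -0.6, -0.0]
width: 0.0469
grasp_force: 0.0
```

```bash
python3 - <<'E'
from h import *
st(); d=snap('wrist'); tees(d,amin=1000); to([.564,.3245,.007],150)
E
```

```text
t 24.9 tcp [0.5617 0.3249 0.1644] x [ 0.498  0.867 -0.002] y [ 0.867 -0.498 -0.   ] w 0.0469 g 0.0 F [ 0.3 -0.6 -0. ] q7 -0.8
rect [36. 66.] area 1676 solid 0.87 barrel mid [495.7 178.6] axis yaw 176.1 branch dir [0.068 0.998]
rect [58. 61.] area 2034 solid 0.77 barrel mid [410.3 362.4] axis yaw 156.8 branch dir [-0.395 -0.919]
rect [34. 40.] area 1066 solid 0.98 barrel mid [491.9 359.1] axis yaw 13.6 branch dir [ 0.235 -0.972]
rect [50. 72.] area 1951 solid 0.74 barrel mid [578.6 348.3] axis yaw 150.2 branch dir [-0.497 -0.867]
shift [  0.6   1.9 158. ] spin 0.10576374947140721 q7 -0.8
```

Request:
{"name": "send_rows", "arguments": {"commands": [[[0.1,0,2.5,45,0],[0.1,0,0,45,0],[0.1,0,0,35,0],[0.1,0,0,20,0],[0.1,0,0,10,0],[0.1,0,0,3,0],[0.1,0,0,0,0],[-1,0,0,0,0],[-1,0,0,0,0],[-1,0,0,0,0]]]}}

```text
clock: 25.95
tcp_pos: [0.5651, 0.3244, 0.0089]
tcp_rot: [-2.721, -1.57, -0.004]
force: [-0.4, -1.0, 5.0]
width: 0.016
grasp_force: 38.9
```

Request:
{"name": "send_rows", "arguments": {"commands": [[[-1,0,0,0,0],[-1,0,0,0,0],[-1,0,0,0,0],[-1,0,0,-10,0],[-1,0,0,-30,0],[-1,0,0,-45,0],[-1,0,0,-45,0],[-1,0,0,-40,0],[-1,0,0,0,0]]]}}

```text
clock: 26.85
tcp_pos: [0.5682, 0.3251, 0.1844]
tcp_rot: [2.721, 1.569, 0.019]
force: [1.5, 0.0, -0.7]
width: 0.0162
grasp_force: 39.1
```

```bash
python3 - <<'E'
from h import *
T=np.array([.4995,-.252]);X=np.array([.9965,.0837]);Y=np.array([-.0837,.9965])
p=T+.03*X-.058*Y; print(p)
st(); to([*p,.178],4.8)
E
```

```text
[ 0.5342496 -0.307286 ]
t 26.85 tcp [0.5682 0.3251 0.1844] x [0.501 0.866 0.01 ] y [ 0.866 -0.501  0.007] w 0.0162 g 39.1 F [ 1.5  0.  -0.7] q7 -0.8
shift [-564.5  287.2    2.5] spin -34.845011559380424 q7 -0.8
```

Request:
{"name": "send_rows", "arguments": {"commands": [[[-1,-31,16,0,0],[-1,-31,16,0,0],[-1,-31,16,0,0],[-1,-31,16,0,0],[-1,-31,16,0,0],[-1,-31,16,0,0],[-1,-31,16,0,0],[-1,-31,16,0,0],[-1,-31,16,0,0],[-1,-31,16,0,0]]]}}

```text
clock: 27.85
tcp_pos: [0.547, -0.0259, 0.1773]
tcp_rot: [-2.721, -1.57, 0.001]
force: [0.7, 0.1, 0.1]
width: 0.0163
grasp_force: 39.1
```

Request:
{"name": "send_rows", "arguments": {"commands": [[[-1,-31,16,0,0],[-1,-31,16,0,0],[-1,-31,16,0,0],[-1,-31,16,0,0],[-1,-31,16,0,0],[-1,-31,16,0,0],[-1,-31,16,0,0],[-1,-31,16,0,0],[-1,0,0,0,-7],[-1,0,0,0,-7]]]}}

```text
clock: 28.85
tcp_pos: [0.5332, -0.305, 0.1771]
tcp_rot: [-2.507, -1.892, 0.002]
force: [-0.1, 0.7, -0.8]
width: 0.0164
grasp_force: 39.1
```

Request:
{"name": "send_rows", "arguments": {"commands": [[[-1,0,0,0,-7],[-1,0,0,0,-7],[-1,0,0,0,-6.8],[-1,0,0,0,0],[-1,0,0,0,0]]]}}

```text
clock: 29.35
tcp_pos: [0.534, -0.3033, 0.1773]
tcp_rot: [-2.13, -2.308, 0.0]
force: [-0.0, 0.0, -0.5]
width: 0.0163
grasp_force: 39.1
```

```bash
python3 - <<'E'
from h import *
st(); to([.534,-.307,.069],4.8)
d=snap('wrist','w6.png')
E
```

```text
t 29.35 tcp [ 0.534  -0.3033  0.1773] x [-0.08   0.997  0.001] y [ 0.997  0.08  -0.   ] w 0.0163 g 39.1 F [-0.   0.  -0.5] q7 0.57
shift [ -3.8  -0.3 108.3] spin -0.19638945777077765 q7 0.57
```

View pics/w6.png

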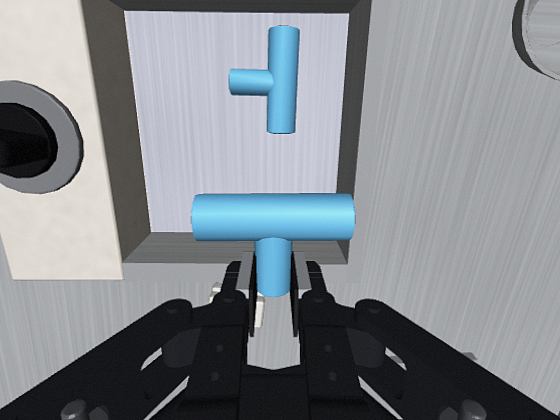

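Tee B lies in the tank at (283,80), and A is held straight. I'll shift 8 mm away from the right wall and lower it.

Request:
{"name": "send_rows", "arguments": {"commands": [[[-1,0,-8,30,0],[-1,0,0,32,0],[-1,0,0,23,0],[-1,0,0,14,0],[-1,0,0,6,0],[-1,0,0,2,0],[-1,0,0,0,0],[-0.2,0,0,0,0],[-0.2,0,0,0,0],[-0.2,0,0,0,0]]]}}

```text
clock: 30.4
tcp_pos: [0.5268, -0.3042, 0.0711]
tcp_rot: [2.126, 2.311, 0.001]
force: [-0.4, -0.3, -0.0]
width: 0.0344
grasp_force: 0.0
```

Request:
{"name": "send_rows", "arguments": {"commands": [[[-0.2,0,0,0,0],[-0.2,0,0,-30,0],[-0.2,0,0,-45,0],[-0.2,0,0,-45,0],[0.1,0,0,-45,0],[0.1,0,0,-30,0],[0.1,0,0,0,0]]]}}

```text
clock: 31.1
tcp_pos: [0.529, -0.3056, 0.2707]
tcp_rot: [2.121, 2.304, 0.004]
force: [0.2, -0.0, -0.5]
width: 0.0468
grasp_force: 0.0
```

```bash
python3 - <<'E'
from h import *
st(); d=snap('wrist'); tees(d,z=.073,amin=800); to([.445,.20,.27],56.2)
d=snap('side');tees(d,amin=80)
E
```

```text
t 31.1 tcp [ 0.529  -0.3056  0.2707] x [-0.083  0.997 -0.005] y [0.997 0.083 0.009] w 0.0468 g 0.0 F [ 0.2 -0.  -0.5] q7 0.58
rect [49. 71.] area 1890 solid 0.72 barrel mid [ 523.3 -276.6] axis yaw 4.7 branch dir [ 0.083 -0.997]
rect [49. 72.] area 1901 solid 0.72 barrel mid [ 531.7 -209.5] axis yaw 93.1 branch dir [-0.999 -0.055]
shift [509.8 -40.3  -3.7] spin -51.4385568577008 q7 0.58
rect [51. 79.] area 1953 solid 0.71 barrel mid [ 567.2 -255.8] axis yaw 6.7 branch dir [ 0.116 -0.993]
rect [54. 75.] area 2064 solid 0.71 barrel mid [ 573.9 -184. ] axis yaw 92.1 branch dir [-0.999 -0.036]
rect [50. 70.] area 1947 solid 0.79 barrel mid [411.2 188.2] axis yaw 145.5 branch dir [-0.566 -0.824]
rect [31. 70.] area 1404 solid 0.88 barrel mid [403.2 267.5] axis yaw 82.3 branch dir [ 0.991 -0.134]
rect [37. 63.] area 1570 solid 0.87 barrel mid [501.8 187.7] axis yaw 176.4 branch dir [-0.064 -0.998]
rect [52. 59.] area 1770 solid 0.77 barrel mid [422.6 347.4] axis yaw 66.1 branch dir [-0.915  0.405]
rect [51. 68.] area 1746 solid 0.74 barrel mid [584.5 190.7] axis yaw 108.0 branch dir [-0.951 -0.309]
rect [32. 60.] area 1420 solid 0.95 barrel mid [500.6 359.1] axis yaw 50.2 branch dir [-0.768  0.64 ]
```

Request:
{"name": "send_rows", "arguments": {"commands": [[[0.1,35,-4,0,0],[0.1,35,-4,0,0],[0.1,35,-4,0,0],[0.1,35,-4,0,0],[0.1,35,-4,0,0],[0.1,35,-4,0,0],[0.1,35,-4,0,0],[0.1,35,-4,0,0],[0.1,35,-4,0,0],[0.1,35,-4,0,0]]]}}

```text
clock: 32.2
tcp_pos: [0.4557, 0.0427, 0.264]
tcp_rot: [-2.125, -2.31, 0.004]
force: [1.4, 0.1, 0.1]
width: 0.0468
grasp_force: 0.0
```

Request:
{"name": "send_rows", "arguments": {"commands": [[[0.1,35,-4,0,0],[0.1,35,-4,0,0],[0.1,35,-4,0,0],[0.1,35,-4,0,0],[0.1,0,0,20,-7.5],[0.1,0,0,20,-7.5],[0.1,0,0,20,-7.5],[0.1,0,0,20,-7.5],[0.1,0,0,20,-7.5],[0.1,0,0,0,-7]]]}}

```text
clock: 33.2
tcp_pos: [0.4269, 0.1784, 0.162]
tcp_rot: [-1.083, -2.943, 0.009]
force: [0.3, -1.3, 0.2]
width: 0.0469
grasp_force: 0.0
```

Request:
{"name": "send_rows", "arguments": {"commands": [[[0.1,0,0,0,-7],[0.1,0,0,0,0],[0.1,0,0,0,0]]]}}

```text
clock: 33.5
tcp_pos: [0.4291, 0.1792, 0.1647]
tcp_rot: [-0.915, -3.003, 0.002]
force: [0.1, 0.5, 0.3]
width: 0.0466
grasp_force: 0.0
```

```bash
python3 - <<'E'
from h import *
st(); d=snap('wrist','w7.png'); tees(d,amin=1000); to([.4325,.1768,.007],56.2)
E
```

```text
t 33.5 tcp [0.4291 0.1792 0.1647] x [-0.83   0.558  0.001] y [ 0.558  0.83  -0.002] w 0.0466 g 0.0 F [0.1 0.5 0.3] q7 0.26
rect [49. 73.] area 1959 solid 0.73 barrel mid [409.1 179.6] axis yaw 146.2 branch dir [-0.556 -0.831]
rect [34. 47.] area 1247 solid 0.98 barrel mid [499.1 351.3] axis yaw 42.4 branch dir [-0.674  0.739]
rect [30. 62.] area 1386 solid 0.87 barrel mid [409.8 261.8] axis yaw 94.6 branch dir [-0.997 -0.081]
rect [54. 56.] area 1797 solid 0.76 barrel mid [421.1 341.1] axis yaw 68.3 branch dir [-0.929  0.371]
shift [ -4.2  -0.2 157.9] spin -0.06987458593647489 q7 0.26
```

View pics/w7.png

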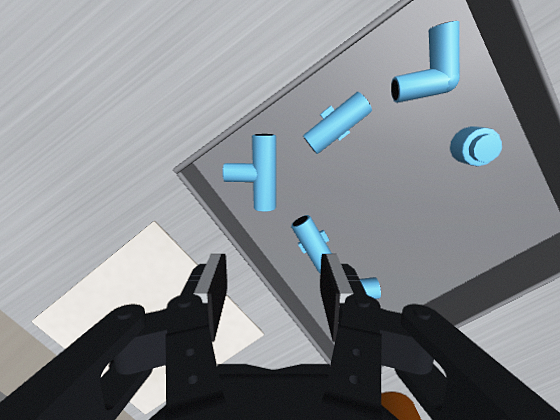

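Tee C is at (262,172), with the straight at (312,240) to its right and the crate corner at (190,165). I'll check the wall clearance on the left.

```bash
python3 - <<'E'
from h import *
d=snap('wrist'); 
for p in [(193,163),(255,245),(300,308)]: print('floor',onz(d,*p,.005))
for p in [(180,170),(330,362)]: print('top outer',onz(d,*p,.05))
for c in [(.4291,.1719)]: pass
E
```

```text
floor [0.36397506 0.12780005 0.005     ]
floor [0.46877315 0.12805868 0.005     ]
floor [0.56074262 0.12592129 0.005     ]
top outer [0.36255403 0.12917562 0.05      ]
top outer [0.60267785 0.13119899 0.05      ]
```

Request:
{"name": "send_rows", "arguments": {"commands": [[[0.1,-6,-1,45,0],[0.1,0,0,45,0],[0.1,0,0,35,0],[0.1,0,0,20,0],[0.1,0,0,10,0],[0.1,0,0,3,0],[0.1,0,0,0,0],[-1,0,0,0,0],[-1,0,0,0,0],[-1,0,0,0,0]]]}}

```text
clock: 34.6
tcp_pos: [0.4349, 0.1756, 0.0087]
tcp_rot: [0.912, 3.005, 0.002]
force: [-0.2, 0.2, 6.7]
width: 0.0211
grasp_force: 37.5
```

Request:
{"name": "send_rows", "arguments": {"commands": [[[-1,0,0,0,0],[-1,0,0,0,0],[-1,0,0,0,0],[-1,0,0,-10,0],[-1,0,0,-30,0],[-1,0,0,-45,0],[-1,0,0,-45,0],[-1,0,0,-40,0],[-1,0,0,0,0]]]}}

```text
clock: 35.5
tcp_pos: [0.4371, 0.1766, 0.1831]
tcp_rot: [0.91, 2.998, 0.012]
force: [0.0, 0.5, -0.7]
width: 0.0209
grasp_force: 37.9
```

```bash
python3 - <<'E'
from h import *
T=np.array([.4995,-.252]);X=np.array([.9965,.0837]);Y=np.array([-.0837,.9965])
p=T-.034*X-.018*Y; print(p)
st(); to([*p,.178],4.8)
E
```

```text
[ 0.4671256 -0.2727828]
t 35.5 tcp [0.4371 0.1766 0.1831] x [-0.831  0.556 -0.006] y [0.556 0.831 0.01 ] w 0.0209 g 37.9 F [ 0.   0.5 -0.7] q7 0.25
shift [-274.8 -356.8    3.2] spin 51.42057417848845 q7 0.25
```

Request:
{"name": "send_rows", "arguments": {"commands": [[[-1,-21,-27.4,0,0],[-1,-21,-27.4,0,0],[-1,-21,-27.4,0,0],[-1,-21,-27.4,0,0],[-1,-21,-27.4,0,0],[-1,-21,-27.4,0,0],[-1,-21,-27.4,0,0],[-1,-21,-27.4,0,0],[-1,-21,-27.4,0,0],[-1,-21,-27.4,0,0]]]}}

```text
clock: 36.5
tcp_pos: [0.4561, -0.1705, 0.1778]
tcp_rot: [-0.912, -3.006, 0.0]
force: [0.6, -0.6, -1.7]
width: 0.0211
grasp_force: 37.9
```

Request:
{"name": "send_rows", "arguments": {"commands": [[[-1,-21,-27.4,0,0],[-1,-21,-27.4,0,0],[-1,-21,-27.4,0,0],[-1,0,0,0,7.4],[-1,0,0,0,7.4],[-1,0,0,0,7.4],[-1,0,0,0,7.4],[-1,0,0,0,7.4],[-1,0,0,0,7.4],[-1,0,0,0,7]]]}}

```text
clock: 37.5
tcp_pos: [0.4629, -0.2721, 0.1777]
tcp_rot: [-2.131, -2.308, 0.0]
force: [0.3, 0.6, 0.4]
width: 0.0209
grasp_force: 37.9
```

Request:
{"name": "send_rows", "arguments": {"commands": [[[-1,0,0,0,0],[-1,0,0,0,0]]]}}

```text
clock: 37.7
tcp_pos: [0.4633, -0.2722, 0.1776]
tcp_rot: [-2.121, -2.317, 0.0]
force: [-0.2, 0.1, -0.9]
width: 0.0212
grasp_force: 37.9
```

```bash
python3 - <<'E'
from h import *
st(); to([.467,-.2728,.069],4.8)
d=snap('wrist','w8.png'); tees(d,z=.073,amin=800)
E
```

```text
t 37.7 tcp [ 0.4633 -0.2722  0.1776] x [-0.088  0.996  0.   ] y [ 0.996  0.088 -0.   ] w 0.0212 g 37.9 F [-0.2  0.1 -0.9] q7 0.45
shift [ -1.    3.7 108.6] spin 0.24037742439692522 q7 0.45
rect [52. 74.] area 2041 solid 0.73 barrel mid [ 525.6 -276. ] axis yaw 6.4 branch dir [ 0.112 -0.994]
rect [ 94. 142.] area 6996 solid 0.73 barrel mid [ 468.5 -293.2] axis yaw 102.1 branch dir [-0.978 -0.21 ]
rect [49. 73.] area 1991 solid 0.73 barrel mid [ 532.4 -210.7] axis yaw 93.4 branch dir [-0.998 -0.059]
```

View pics/w8.png

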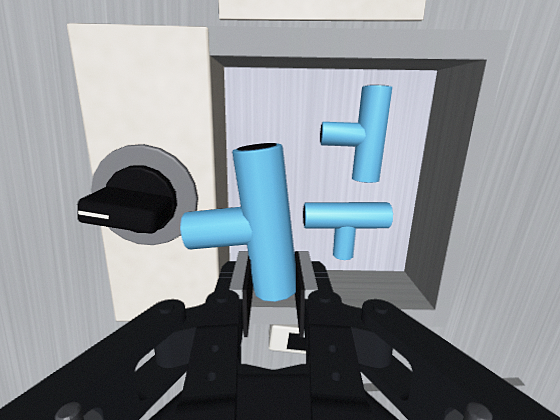

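C is held with a tilt of about 8°. I'll put it further to +y so it stays clear of A's end at (305,215) and B's branch at (325,132).

Request:
{"name": "send_rows", "arguments": {"commands": [[[-1,22,12,0,0],[-1,0,0,30,0],[-1,0,0,32,0],[-1,0,0,23,0],[-1,0,0,14,0],[-1,0,0,7,0],[-1,0,0,2,0],[-1,0,0,0,0],[-0.2,0,0,0,0],[-0.2,0,0,0,0]]]}}

```text
clock: 38.75
tcp_pos: [0.4742, -0.2497, 0.0702]
tcp_rot: [2.124, 2.313, 0.001]
force: [0.5, 0.2, 1.2]
width: 0.0341
grasp_force: 0.0
```

Request:
{"name": "send_rows", "arguments": {"commands": [[[-0.2,0,0,0,0],[-0.2,0,0,-10,0],[-0.2,0,0,-30,0],[-0.2,0,0,-45,0],[-0.2,0,0,-45,0],[0.5,0,0,-45,0],[1,0,0,-30,0],[1,0,0,0,0]]]}}

```text
clock: 39.55
tcp_pos: [0.4761, -0.2506, 0.2798]
tcp_rot: [2.119, 2.306, 0.005]
force: [0.3, -0.3, -0.5]
width: 0.0763
grasp_force: 0.0
```

```bash
python3 - <<'E'
from h import *
st(); d=snap('wrist','w9.png'); tees(d,z=.073,amin=800)
g=cv2.cvtColor(d['img'],cv2.COLOR_RGB2GRAY)
to([.4832,-.0277,.26],4.8)
d=snap('side');tees(d,amin=80)
E
```

```text
t 39.55 tcp [ 0.4761 -0.2506  0.2798] x [-0.084  0.996 -0.005] y [0.996 0.085 0.009] w 0.0763 g 0.0 F [ 0.3 -0.3 -0.5] q7 0.43
rect [51. 72.] area 1964 solid 0.73 barrel mid [ 524.5 -276.5] axis yaw 6.2 branch dir [ 0.108 -0.994]
rect [49. 72.] area 1893 solid 0.72 barrel mid [ 469.3 -223.1] axis yaw 95.2 branch dir [-0.996 -0.09 ]
rect [49. 72.] area 1903 solid 0.72 barrel mid [ 531.9 -210.7] axis yaw 93.1 branch dir [-0.999 -0.055]
shift [220.7  27.2  16.8] spin 0.062352250197747594 q7 0.43
rect [38. 77.] area 1812 solid 0.83 barrel mid [ 507.3 -196.8] axis yaw 95.5 branch dir [-0.995 -0.096]
rect [52. 79.] area 1961 solid 0.71 barrel mid [ 567.2 -255.8] axis yaw 5.1 branch dir [ 0.089 -0.996]
rect [62. 68.] area 2087 solid 0.71 barrel mid [ 557.1 -171.2] axis yaw 48.2 branch dir [ 0.745 -0.667]
rect [31. 66.] area 1411 solid 0.9 barrel mid [409.7 268.1] axis yaw 95.5 branch dir [-0.995 -0.095]
rect [37. 63.] area 1557 solid 0.87 barrel mid [501.8 187.7] axis yaw 176.4 branch dir [-0.064 -0.998]
rect [52. 59.] area 1770 solid 0.77 barrel mid [422.6 347.4] axis yaw 66.1 branch dir [-0.915  0.405]
rect [51. 68.] area 1787 solid 0.75 barrel mid [584.5 190.7] axis yaw 108.0 branch dir [-0.951 -0.309]
rect [32. 60.] area 1420 solid 0.95 barrel mid [500.6 359.1] axis yaw 50.2 branch dir [-0.768  0.64 ]
```

View pics/w9.png

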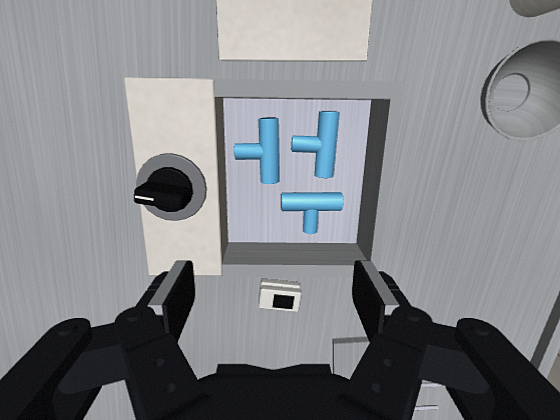

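All three tees lie flat in the tank at (268,150), (325,145) and (312,200), and nothing else there is disturbed. The rim's inner corners read about (217,97), (389,98), (373,263) and (224,264).

```bash
python3 - <<'E'
from h import *
d=snap('wrist')
P=np.array([onz(d,*p,.12) for p in [(217,97),(389,98),(373,263),(224,264)]])[:,:2]; print(P,P.mean(0),[np.linalg.norm(P[i]-P[(i+1)%4]) for i in range(4)])
st(); to([.4835,-.0277,.26],4.8)
E
```

```text
[[ 0.41566684 -0.16965247]
 [ 0.56931417 -0.1574658 ]
 [ 0.58527656 -0.32165498]
 [ 0.42815701 -0.33625789]] [ 0.49960365 -0.24625778] [np.float64(0.1541298700749895), np.float64(0.16496328405038457), np.float64(0.1577966995506951), np.float64(0.16707294551594618)]
t 39.7 tcp [ 0.4729 -0.2491  0.2743] x [-0.085  0.996  0.   ] y [ 0.996  0.085 -0.001] w 0.0852 g 0.0 F [-0.5  0.1 -0.3] q7 0.43
shift [219.7  29.3  14.4] spin 0.07498381910639296 q7 0.43
```

Request:
{"name": "send_rows", "arguments": {"commands": [[[1,37,4,0,0],[1,37,4,0,0],[1,37,4,0,0],[1,37,4,0,0],[1,37,4,0,0],[1,36,3,0,0],[1,0,0,0,0],[1,0,0,0,0]]]}}

```text
clock: 40.5
tcp_pos: [0.4768, -0.0266, 0.2733]
tcp_rot: [-2.121, -2.315, 0.003]
force: [0.7, -0.1, 0.7]
width: 0.0853
grasp_force: 0.0
```

```bash
python3 - <<'E'
from h import *
st(); to([.4835,-.0277,.0245],4.8)
d=snap('wrist'); g=cv2.cvtColor(d['img'],cv2.COLOR_RGB2GRAY); m=(g<60).astype(np.uint8)
m[:140]=0;m[260:]=0;m[:,:240]=0;m[:,320:]=0
c=max(cv2.findContours(m,0,1)[0],key=cv2.contourArea); r=cv2.minAreaRect(c);print(r)
B=np.array([onz(d,*p,.049) for p in cv2.boxPoints(r)]); print(B.mean(0),[np.linalg.norm(B[i]-B[i-1]) for i in range(2)],[np.degrees(np.arctan2(*(B[i]-B[i-1])[1::-1])) for i in range(2)])
E
```

```text
t 40.5 tcp [ 0.4768 -0.0266  0.2733] x [-0.087  0.996  0.   ] y [ 0.996  0.087 -0.003] w 0.0853 g 0.0 F [ 0.7 -0.1  0.7] q7 -0.01
shift [ -1.8   7.3 248.8] spin 0.21343521981725644 q7 -0.01
((279.5, 173.5), (57.0, 9.0), 90.0)
[ 0.48288454 -0.0263318   0.049     ] [np.float64(0.06886640782544173), np.float64(0.01040222380899048)] [np.float64(95.15199566159535), np.float64(5.058836087869518)]
```

Request:
{"name": "send_rows", "arguments": {"commands": [[[1,-1.5,6.5,45,0],[1,0,0,45,0],[1,0,0,45,0],[1,0,0,40,0],[1,0,0,35,0],[1,0,0,22,0],[1,0,0,12,0],[1,0,0,4,0],[1,0,0,0,0],[1,0,0,0,0]]]}}

```text
clock: 41.55
tcp_pos: [0.4851, -0.0286, 0.0274]
tcp_rot: [2.125, 2.312, 0.002]
force: [0.3, 0.8, 0.7]
width: 0.0855
grasp_force: 0.0
```

Request:
{"name": "send_rows", "arguments": {"commands": [[[-1,0,0,0,0],[-1,0,0,0,0],[-1,0,0,0,0],[-1,0,0,0,0],[-1,0,0,0,0],[-1,0,0,0,0],[-1,0,0,0,0],[-1,0,0,0,0],[-1,0,0,0,0],[-1,0,0,0,0]]], "newtons": 90}}

```text
clock: 42.55
tcp_pos: [0.4843, -0.0282, 0.0268]
tcp_rot: [-2.125, -2.314, 0.0]
force: [-1.1, -0.1, 5.7]
width: 0.0096
grasp_force: 88.3
```

```bash
python3 - <<'E'
from h import *
st(); to([.5004,-.2522,.185],4.8)
E
```

```text
t 42.55 tcp [ 0.4843 -0.0282  0.0268] x [-0.085  0.996  0.   ] y [ 0.996  0.085 -0.   ] w 0.0096 g 88.3 F [-1.1 -0.1  5.7] q7 -0.07
shift [-224.6   -2.9 -158.2] spin 0.06359625640170918 q7 -0.07
```

Request:
{"name": "send_rows", "arguments": {"commands": [[[-1,0,0,-15,0],[-1,0,0,-30,0],[-1,0,0,-40,0],[-1,0,0,-40,0],[-1,0,0,-35,0],[-1,-20,0,0,0],[-1,-35,0,0,0],[-1,-40,0,0,0],[-1,-40,-1,0,0],[-1,-40,-1,0,0]]]}}

```text
clock: 43.55
tcp_pos: [0.4962, -0.204, 0.1857]
tcp_rot: [-2.123, -2.313, 0.001]
force: [-0.0, -0.2, -4.5]
width: 0.0103
grasp_force: 88.6
```

Request:
{"name": "send_rows", "arguments": {"commands": [[[-1,-30,-1,0,0],[-1,-15,0,0,0],[-1,-4,0,0,0],[-1,0,0,0,0],[-1,0,0,0,0],[-1,0,0,0,0]]]}}

```text
clock: 44.15
tcp_pos: [0.5007, -0.2494, 0.1864]
tcp_rot: [-2.121, -2.316, -0.001]
force: [0.5, -0.1, -4.4]
width: 0.0102
grasp_force: 88.6
```

```bash
python3 - <<'E'
from h import *
st(); to([.5004,-.2522,.1365],4.8)
d=snap('wrist','w10.png')
E
```

```text
t 44.15 tcp [ 0.5007 -0.2494  0.1864] x [-0.088  0.996  0.001] y [ 0.996  0.088 -0.   ] w 0.0102 g 88.6 F [ 0.5 -0.1 -4.4] q7 0.34
shift [-2.9 -0.5 49.9] spin 0.24862224387292997 q7 0.34
```

View pics/w10.png

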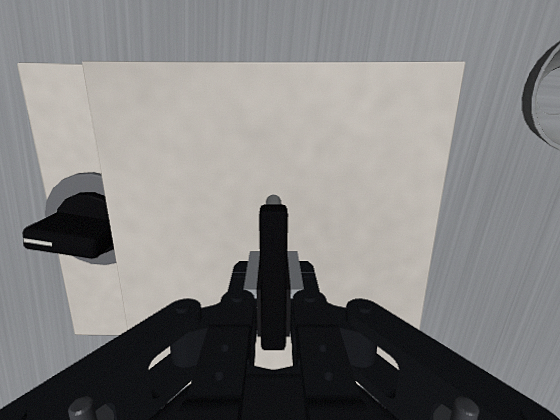

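The lid is held square over the tank, its left edge parallel to the deck. That was my 15th viewed picture and the limit is 14, so from here I check by numbers only. Lowering now.

Request:
{"name": "send_rows", "arguments": {"commands": [[[-1,-2,0,15,0],[-1,0,0,12,0],[-1,0,0,7,0],[-1,0,0,4,0],[-1,0,0,3,0],[-1,0,0,2,0],[-1,0,0,2,0],[-1,0,0,1,0],[-1,0,0,0,0],[-1,0,0,0,0]]]}}

```text
clock: 45.2
tcp_pos: [0.5007, -0.2537, 0.1406]
tcp_rot: [2.125, 2.314, 0.0]
force: [-0.9, -0.2, -3.8]
width: 0.0106
grasp_force: 88.5
```

```bash
python3 - <<'E'
from h import *
st()
E
```

```text
t 45.2 tcp [ 0.5007 -0.2537  0.1406] x [-0.085  0.996 -0.   ] y [0.996 0.085 0.   ] w 0.0106 g 88.5 F [-0.9 -0.2 -3.8] q7 0.33
```

Already down inside the mouth (z below plug-entry height, no contact force). Seating and releasing.

Request:
{"name": "send_rows", "arguments": {"commands": [[[-1,0,0,1.5,0],[-1,0,0,1.5,0],[-1,0,0,0,0],[-1,0,0,0,0]]]}}

```text
clock: 45.6
tcp_pos: [0.5009, -0.2538, 0.1388]
tcp_rot: [2.124, 2.313, 0.0]
force: [-2.2, 1.8, 7.0]
width: 0.0097
grasp_force: 90.2
```

Request:
{"name": "send_rows", "arguments": {"commands": [[[1,0,0,0,0],[1,0,0,0,0],[1,0,0,0,0],[1,0,0,0,0],[1,0,0,0,0],[1,0,0,0,0],[1,0,0,-15,0],[1,0,0,-35,0],[1,0,0,-40,0],[1,0,0,-40,0]]]}}

```text
clock: 46.6
tcp_pos: [0.5002, -0.2535, 0.2686]
tcp_rot: [-2.124, -2.313, 0.0]
force: [-0.0, -0.1, -1.5]
width: 0.0854
grasp_force: 0.0
```

Request:
{"name": "send_rows", "arguments": {"commands": [[[1,0,-30,-20,0],[1,0,-30,0,0],[1,0,0,0,0],[1,0,0,0,0]]]}}

```text
clock: 47.0
tcp_pos: [0.4405, -0.2589, 0.2877]
tcp_rot: [2.126, 2.313, 0.0]
force: [0.7, 0.3, -0.4]
width: 0.0853
grasp_force: 0.0
```

```bash
python3 - <<'E'
from h import *
st(); dw=snap('wrist'); ds=snap('scene'); dd=snap('side')
g=cv2.cvtColor(dw['img'],cv2.COLOR_RGB2GRAY)
# lid far edge and handle
mm=(g>165).astype(np.uint8)
c=max(cv2.findContours(mm,0,2)[0],key=cv2.contourArea); r=cv2.minAreaRect(c); print('white',r)
print('expected lid corners px',[ (np.round(proj(dw,[*(np.array([.4995,-.252])+a*.088*np.array([.9965,.0837])+b*.095*np.array([-.0837,.9965])),.124]))).tolist() for a,b in((1,1),(1,-1),(-1,1),(-1,-1))])
ap=cv2.approxPolyDP(c,4,True)[:,0]; print('poly',ap.tolist())
m=(g<60).astype(np.uint8)
for c in cv2.findContours(m,0,1)[0]:
    if 200<cv2.contourArea(c)<9000:
        r=cv2.minAreaRect(c); print('dark',r, onz(dw,*r[0],.161))
E
```

```text
t 47.0 tcp [ 0.4405 -0.2589  0.2877] x [-0.084  0.996 -0.   ] y [0.996 0.084 0.   ] w 0.0853 g 0.0 F [ 0.7  0.3 -0.4] q7 0.43
white ((300.8966064453125, 171.89292907714844), (267.1518859863281, 194.00523376464844), 1.005086064338684)
expected lid corners px [[437.0, 82.0], [409.0, 269.0], [243.0, 83.0], [248.0, 269.0]]
poly [[170, 73], [178, 168], [192, 150], [222, 148], [241, 163], [247, 186], [236, 205], [217, 214], [198, 211], [179, 196], [186, 266], [365, 268], [368, 263], [408, 268], [436, 83], [255, 84], [254, 75]]
dark ((308.9769287109375, 296.18463134765625), (19.597488403320312, 12.775577545166016), 7.125016689300537) [ 0.4838295  -0.35833839  0.161     ]
dark ((207.508056640625, 181.3364715576172), (49.65513610839844, 43.23466110229492), 21.250505447387695) [ 0.38105538 -0.24997278  0.161     ]
dark ((338.8215637207031, 192.2123260498047), (17.528528213500977, 76.10486602783203), 3.1798300743103027) [ 0.49755273 -0.25003187  0.161     ]
dark ((521.351318359375, 87.39189147949219), (19.563480377197266, 72.99314880371094), 9.462322235107422) [ 0.62902285 -0.15232341  0.161     ]
```

The lid's far corners (436,83) and (408,268) match the seated prediction within 1 px, and contact came at the right height. Now measuring the knob.

```bash
python3 - <<'E'
from h import *
dw=snap('wrist'); dd=snap('side')
st()
g=cv2.cvtColor(dw['img'],cv2.COLOR_RGB2GRAY).astype(int)
sub=g[140:225,165:260]
# ring: grey vs white
ring=((sub<165)).astype(np.uint8); c=max(cv2.findContours(ring,0,1)[0],key=cv2.contourArea); e=cv2.fitEllipse(c); print('ring ell',e)
for z in(.12,.125): print('ring ctr',onz(dw,e[0][0]+165,e[0][1]+140,z))
dk=(sub<60).astype(np.uint8); print('dark bbox',cv2.boundingRect(dk))
# stripe: bright px inside hull of dark
h=np.zeros_like(dk); cc=max(cv2.findContours(dk,0,1)[0],key=cv2.contourArea); cv2.fillConvexPoly(h,cv2.convexHull(cc),1)
h=cv2.erode(h,np.ones((3,3))); ys,xs=np.where((h>0)&(sub>110)); print('stripe px',len(xs),xs.mean()+165,ys.mean()+140,xs.min()+165,xs.max()+165)
w=np.array([xs.mean()+165,ys.mean()+140])
gs=cv2.cvtColor(dd['img'],cv2.COLOR_RGB2GRAY).astype(int)
s=gs[283:320,290:330]; dk=(s<45).astype(np.uint8); cc=max(cv2.findContours(dk,0,1)[0],key=cv2.contourArea); h=np.zeros_like(dk);cv2.fillConvexPoly(h,cv2.convexHull(cc),1);h=cv2.erode(h,np.ones((3,3)))
ys,xs=np.where((h>0)&(s>55)); print('side stripe',len(xs), xs+290,ys+283)
if len(xs): print('tri',tri(dw,w,dd,(np.average(xs,weights=s[ys,xs])+290,np.average(ys,weights=s[ys,xs])+283)))
for z in(.14,.15,.16,.17): print(z,onz(dw,*w,z))
for r in range(160,215,4): print(''.join('#' if v<60 else '+' if v<165 else '.' for v in g[r,165:260:2]))
E
```

```text
t 47.25 tcp [ 0.4416 -0.2584  0.2871] x [-0.086  0.996  0.   ] y [0.996 0.086 0.   ] w 0.0854 g 0.0 F [-0.4 -0.1 -0.8] q7 0.43
ring ell ((34.18312072753906, 41.80116653442383), (81.93500518798828, 84.67991638183594), 72.75877380371094)
ring ctr [ 0.36623132 -0.2608342   0.12      ]
ring ctr [ 0.36732739 -0.25955797  0.125     ]
dark bbox (13, 8, 65, 58)
stripe px 43 188.27906976744185 190.46511627906978 180 197
side stripe 15 [308 307 308 305 306 307 308 304 305 306 307 304 305 306 304] [294 295 295 296 296 296 296 297 297 297 297 298 298 298 299]
tri [ 0.36755354 -0.25703077  0.16812342]
0.14 [ 0.36039643 -0.26511834  0.14      ]
0.15 [ 0.36294094 -0.26224212  0.15      ]
0.16 [ 0.36548546 -0.25936591  0.16      ]
0.17 [ 0.36802997 -0.2564897   0.17      ]
++++++...+++++++++++++++++++++++++++............
+++++..+++++++++############+++++++++...........
++++++++++++++################++++++++..........
++++++++++++####################+++++++.........
+++++++++++######################+++++++........
++++++++#########################+++++++........
+++++++##########################+++++++........
+++++++++########################+++++++........
+++++++######++.+###############+++++++.........
+++++++.++#####################+++++++..+.......
+++++++..++++++###############+++++++...+.......
+++++++....+++++++++######++++++++++....+.......
+++++++.......+++++++++++++++++++.......+.......
++++++++..........++++++++++++..................
```

```bash
python3 - <<'E'
from h import *
dw=snap('wrist')
print('ring',onz(dw,213,181,.122))
g=cv2.cvtColor(dw['img'],cv2.COLOR_RGB2GRAY).astype(int); sub=g[183:202,170:205]
print(sub[::1,::1])
E
```

```text
ring [ 0.3802061 -0.2582777  0.122    ]
[[136 138 138 137 139 144 133 108  94  46   1  16  15  21  17  19  18  20
   19  18  12  14  11   7  11   5   8  12   9   8  14  12   8  10   9]
 [139 140 135 135 138 146 132 110  82  27   2  16  14  18  16  13  17  15
   15  15  17  16   9  18  16  18  14   7  14  14   9  12  12   7  11]
 [136 138 139 139 142 144 138 119  74  12  11  14  17  19  15  19  19  12
   18  18  17  23  20  18  19  18  12  20  19  16  22  11  15  10   8]
 [139 140 140 137 138 141 136 117  75  10   7  11  13  12  12  12  18  11
   17  11  14  17  13  17  22  21  20  21  17  17  21  14  18  14  18]
 [135 139 138 137 136 140 135 118  70   5   8  13   8   6   0   8   9  14
   11  14  17  15  15  17  16  15  18  19  17  21  21  18  17  16  19]
 [139 142 138 135 136 143 150 131  59  18 129 154  91  41  24   5   8   5
    7   5   7  10  10  14   7  12  14  16  21  12  15  14  16  22  17]
 [138 138 137 133 139 141 146 142  83  60 185 227 223 228 216 189 156 115
   69  41  22   6   6   7   6   9   7  13  15  17  19  21  18  20  19]
 [136 136 138 135 137 140 144 178 135  12 123
[... 995 characters left out ...]
 144 114 137 188 198 157  95 108 113 114 118  98
   79  64  38  24  11   4   5   4   9  14  10  11  14  16  18  11  11]
 [137 141 134 136 140 139 144 137 159 187 192 184 136  92 100 106 106 113
  108 113 115 119  97  30   4   8   3  11   4   8  15   9   9  11  13]
 [134 141 138 133 136 143 141 136 155 180 189 191 171 118  95 100 103 102
  101 106 105 107 112 104  62   0  13  15  15  11   6   9  10   8   5]
 [138 139 136 133 138 140 140 138 168 192 188 186 195 175 120  96 102 105
  103 103 104 103 107 108  99  62  20   5  15  14  15  15  19  13  13]
 [136 136 138 135 137 136 142 136 166 188 188 187 190 198 166 102 101 102
  102 100 103 103 103 103 107 112  85  15   3  14  12  13  14  10  16]]
```

The stripe triangulates to (0.3675, -0.257, 0.168), so that is the bar top. The bar yaw is about -4.3°, so q is about 0.16 rad, and the axis is near (0.379, -0.2585). Moving there with the jaws across the bar (tool y at 85.7°).

Request:
{"name": "send_rows", "arguments": {"commands": [[[0.2,3,-31,0,0],[0.2,2.4,-31.4,0,0],[0.2,0,0,0,-8.1],[0.2,0,0,0,-8.1],[0.2,0,0,0,-8.1],[0.2,0,0,0,-8.1],[0.2,0,0,0,-8.1],[0.2,0,0,0,-8.1],[0.2,0,0,0,-8.1],[0.2,0,0,0,-8.1]]], "newtons": 40}}

```text
clock: 48.3
tcp_pos: [0.3786, -0.2586, 0.2873]
tcp_rot: [0.545, 3.094, 0.001]
force: [0.2, 0.1, -0.3]
width: 0.0513
grasp_force: 0.0
```

Request:
{"name": "send_rows", "arguments": {"commands": [[[0.2,0,0,0,-8.1],[0.2,0,0,0,-7.9],[0.2,0,0,30,0],[0.2,0,0,20,0],[0.2,0,0,0,0],[0.2,0,0,0,0]]]}}

```text
clock: 48.9
tcp_pos: [0.3786, -0.2586, 0.2376]
tcp_rot: [-0.118, -3.139, -0.001]
force: [-0.4, 0.3, 0.7]
width: 0.051
grasp_force: 0.0
```

```bash
python3 - <<'E'
from h import *
st(); to([.379,-.2585,.151],85.7); d=snap('wrist')
g=cv2.cvtColor(d['img'],cv2.COLOR_RGB2GRAY).astype(int)
print('axis px @.168',proj(d,[.379,-.2585,.168]),'@.122',proj(d,[.379,-.2585,.122]))
for r in range(90,330,8): print(r,''.join('#' if v<55 else '+' if v<165 else '.' for v in g[r,160:400:4]))
E
```

```text
t 48.9 tcp [ 0.3786 -0.2586  0.2376] x [-0.997  0.075  0.   ] y [0.075 0.997 0.001] w 0.051 g 0.0 F [-0.4  0.3  0.7] q7 1.58
shift [-0.4  0.  86.6] spin -0.008112102349500105 q7 1.58
axis px @.168 [274.74661763 221.24080425] @.122 [274.45324836 202.55757888]
90 ...++++++++++...+..++++++++.....................++++.+......
98 ..+.+++++++++.+++...+.++++++...+.++.+...++++++............++
106 ++.+...++.++++++++++++++++++....+++++++++.++.+++++++.+...+..
114 +.+++++++++++++++++.+.....++....+++++++++++++++++++++++++.+.
122 ..+.......+++++++++++++++++............+++++++++++++........
130 +++++++++++++++++++++++++++++.......+++++++++.....+.++++++++
138 ..+..+++++++++++++++++++++++++++++++.+#+++++++++++++++...+++
146 +++++++++++++++++++++...+###++++###++#####++++++++++........
154 .+++++++++++++++++##++#######++++++++++...................++
162 .+++++++++++###++++++++++...++............................++
170 +++++++++++............++++++++++++.......................++
178 .....................+++++++##+++++++.....................++
186 ....................++++##########++++.....................
[... 406 characters left out ...]
............++....++...........................++.
250 +++.....+++..............................................+++
258 ++++.......+++##..........................#+++...........+++
266 ++++....+#+++###..........................##+++##........++.
274 +.+++..###+++###..........................###+++###......+++
282 +++++.###+++####.........................+####+++###.....+++
290 +++++###+++#####..........................#####+++###....++.
298 +++######.+####+..........................#####..######..+++
306 +##############...........................+##############.+.
314 ##############.............................#################
322 ##############.........................#++..################
```

The ring centre is at column 276 (predicted 274.5) and the stripe is vertical, so the jaws are aligned. Descending and gripping.

Request:
{"name": "send_rows", "arguments": {"commands": [[[0.2,0,0.5,40,0],[0.2,0,0,25,0],[0.2,0,0,12,0],[0.2,0,0,6,0],[0.2,0,0,2,0],[0.2,0,0,0,0]]]}}

```text
clock: 49.55
tcp_pos: [0.3789, -0.2585, 0.1532]
tcp_rot: [0.119, 3.138, -0.001]
force: [0.2, -0.3, -0.3]
width: 0.0512
grasp_force: 0.0
```

Request:
{"name": "send_rows", "arguments": {"commands": [[[-1,0,0,0,0],[-1,0,0,0,0],[-1,0,0,0,0],[-1,0,0,0,0],[-1,0,0,0,0],[-1,0,0,0,0],[-1,0,0,0,0]]], "newtons": 40}}

```text
clock: 50.25
tcp_pos: [0.3786, -0.2579, 0.1532]
tcp_rot: [0.118, 3.138, -0.0]
force: [-0.6, 2.5, 5.9]
width: 0.0127
grasp_force: 42.2
```

```bash
python3 - <<'E'
from h import *
s,_=st(); print(s['torque'])
E
```

```text
t 50.25 tcp [ 0.3786 -0.2579  0.1532] x [-0.997  0.075 -0.001] y [ 0.075  0.997 -0.   ] w 0.0127 g 42.2 F [-0.6  2.5  5.9] q7 1.45
[ 0.25220241  0.12994036 -0.01522951]
```

Gripping a bar about 12 mm wide, with little force. Turning clockwise (positive spin) about 60° first.

Request:
{"name": "send_rows", "arguments": {"commands": [[[-1,0,0,0,6],[-1,0,0,0,6],[-1,0,0,0,6],[-1,0,0,0,6],[-1,0,0,0,6],[-1,0,0,0,6],[-1,0,0,0,6],[-1,0,0,0,6],[-1,0,0,0,6],[-1,0,0,0,6]]]}}

```text
clock: 51.25
tcp_pos: [0.3783, -0.2581, 0.1531]
tcp_rot: [1.677, 2.656, 0.0]
force: [-1.7, 1.8, 5.8]
width: 0.0126
grasp_force: 42.2
```

```bash
python3 - <<'E'
from h import *
s,_=st(); print(s['torque'])
E
```

```text
t 51.25 tcp [ 0.3783 -0.2581  0.1531] x [-0.43   0.903 -0.   ] y [0.903 0.43  0.001] w 0.0126 g 42.2 F [-1.7  1.8  5.8] q7 0.77
[0.14173376 0.27933112 0.02115355]
```

Request:
{"name": "send_rows", "arguments": {"commands": [[[-1,0,0,0,2],[-1,0,0,0,2],[-1,0,0,0,2],[-1,0,0,0,0],[-1,0,0,0,0]]]}}

```text
clock: 51.75
tcp_pos: [0.3783, -0.2581, 0.1531]
tcp_rot: [1.808, 2.568, 0.0]
force: [-1.0, 0.3, 6.4]
width: 0.0128
grasp_force: 42.3
```

```bash
python3 - <<'E'
from h import *
s,_=st(); print(s['torque'],s['tau'][6])
E
```

```text
t 51.75 tcp [ 0.3783 -0.2581  0.1531] x [-0.337  0.942 -0.   ] y [0.942 0.337 0.   ] w 0.0128 g 42.3 F [-1.   0.3  6.4] q7 0.71
[0.16649376 0.3114228  0.01420017] -0.052830339409410954
```

Request:
{"name": "send_rows", "arguments": {"commands": [[[-1,0,0,0,1.5],[-1,0,0,0,1.5],[-1,0,0,0,1],[-1,0,0,0,0],[-1,0,0,0,0]]]}}

```text
clock: 52.25
tcp_pos: [0.3784, -0.258, 0.1532]
tcp_rot: [1.89, 2.509, -0.001]
force: [-1.5, -0.0, 7.1]
width: 0.0128
grasp_force: 51.7
```

```bash
python3 - <<'E'
from h import *
s,_=st(); print(s['torque'],s['tau'][6])
E
```

```text
t 52.25 tcp [ 0.3784 -0.258   0.1532] x [-0.276  0.961 -0.001] y [0.961 0.276 0.   ] w 0.0128 g 51.7 F [-1.5 -0.   7.1] q7 0.67
[-0.02360192  0.39432125  1.19186739] -1.2424245849251747
```

The torque jumped to 1.2 N m, so the knob is at its stop. Releasing and lifting straight up, then checking.

Request:
{"name": "send_rows", "arguments": {"commands": [[[0.2,0,0,0,0],[0.2,0,0,0,0],[0.2,0,0,0,0],[0.2,0,0,0,0],[0.2,0,0,0,0],[0.2,0,0,-15,0],[0.2,0,0,-35,0],[0.2,0,0,-40,0],[0.2,0,0,-40,0],[0.2,0,0,0,0]]]}}

```text
clock: 53.25
tcp_pos: [0.381, -0.2598, 0.2869]
tcp_rot: [1.892, 2.495, 0.002]
force: [0.6, -0.2, -0.2]
width: 0.0511
grasp_force: 0.0
```

```bash
python3 - <<'E'
from h import *
st(); d=snap('wrist'); g=cv2.cvtColor(d['img'],cv2.COLOR_RGB2GRAY).astype(np.uint8)
c0=proj(d,[.379,-.2585,.168]).astype(int); print(c0)
x0,y0=c0[0]-40,c0[1]-40; s=g[y0:y0+80,x0:x0+80]
dk=(s<55).astype(np.uint8); cc=max(cv2.findContours(dk,0,1)[0],key=cv2.contourArea); h=np.zeros_like(dk); cv2.fillConvexPoly(h,cv2.convexHull(cc),1); h=cv2.erode(h,np.ones((5,5)))
ys,xs=np.where((h>0)&(s>150)); print(len(xs))
W=np.array([onz(d,x+x0,y+y0,.168)[:2] for x,y in zip(xs,ys)]); m=W.mean(0); u=np.linalg.svd(W-m)[2][0]; yaw=np.degrees(np.arctan2(u[1],u[0]))
print('stripe mid',m,'bar yaw',yaw%180,'q',np.radians((4.8-yaw)%180))
cs=np.array([.4995,-.252]);X=np.array([.9965,.0837]);Y=np.array([-.0837,.9965])
print('lid exp',[np.round(proj(d,[*(cs+a*.088*X+b*.095*Y),.124])).tolist() for a,b in((1,1),(1,-1),(-1,1),(-1,-1))])
mm=(g>165).astype(np.uint8); c=max(cv2.findContours(mm,0,2)[0],key=cv2.contourArea); print(cv2.approxPolyDP(c,5,True)[:,0].tolist())
d=snap('side'); tees(d,amin=80)
E
```

```text
t 53.25 tcp [ 0.381  -0.2598  0.2869] x [-0.27   0.963 -0.007] y [0.963 0.27  0.007] w 0.0511 g 0.0 F [ 0.6 -0.2 -0.2] q7 0.71
[271 196]
38
stripe mid [ 0.37363338 -0.24766815] bar yaw 110.04411117507068 q 1.3047363952498514
lid exp [[506.0, 132.0], [436.0, 300.0], [325.0, 95.0], [284.0, 275.0]]
[[255, 71], [238, 171], [250, 155], [275, 149], [299, 164], [306, 184], [297, 204], [276, 217], [249, 210], [235, 184], [222, 262], [323, 281], [325, 255], [340, 253], [370, 289], [435, 300], [505, 132], [336, 99], [337, 89]]
rect [31. 66.] area 1424 solid 0.9 barrel mid [409.9 268.1] axis yaw 94.3 branch dir [-0.997 -0.075]
rect [37. 63.] area 1570 solid 0.87 barrel mid [501.8 187.7] axis yaw 176.4 branch dir [-0.064 -0.998]
rect [52. 59.] area 1770 solid 0.77 barrel mid [422.6 347.4] axis yaw 66.1 branch dir [-0.915  0.405]
rect [51. 68.] area 1788 solid 0.75 barrel mid [584.5 190.7] axis yaw 108.0 branch dir [-0.951 -0.309]
rect [32. 60.] area 1412 solid 0.96 barrel mid [500.6 359.1] axis yaw 50.2 branch dir [-0.768  0.64 ]
```

The timer reads q ≈ 1.30, its stop. The lid corners are where a seated lid should be, and only the five unwanted connectors remain in the crate. Handing in.

```bash
python3 -c "
from plant import manip
print(manip.job_done())"
```

```text
the job is handed in; nothing more can be done
None
```

The job is done and handed in at about 53 s: all three T-pieces are in the tank, the lid is seated flat, the timer is at its stop (about 1.30 rad) and the oximeter is on the table, but I viewed 15 pictures, one over the limit of 14.

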